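# Run the next batch of handles through the curing box

## Task

Run the next batch of drawer handles: slide the amber guard of the UV curing box fully open, lay every cured green handle flat and side by side in the blue out-tray, and lay every handle of the wood shown by the sample disc in the box's dish (dark or pale) flat between the ribs, one to a bay. Then slide the guard fully shut and only then press the green start button right down. Leave the handles of the other wood on the bench and do not disturb the tin, the tape or the square.

Things in the scene. Friction and masses are not known exactly. Their poses are not given: they have to be found in the camera images.
- box: grey UV curing box, fixed. Origin under the middle of its open-topped bed; z up, x from the bed (near the robot) to the closed hood behind it (x +96 to +310, y +-113, 80 high). Walls round the bed 6 thick, rim at z 80. Low grey console along its +y side (x -96 to +90, y +113 to +173, 45 high) carries the green start button and the sample dish
- bed (a point): centre of the bed's floor, 25 above the bench, axes as the box's. Bed inside the walls: x +-90, y +-107, walls rise 55 above the floor. Four aluminium ribs along x on the floor, 16 wide and 7 high, at y -93, -31, +31, +93, leave three bays 46 wide, centred on y -62, 0, +62 (open the fingers only part way there)
- dish (a point): black round sample dish on the console, top face, at box x +45, y +143, z 46
- guard (a joint): amber sliding guard (clear panel 196 x 212, its top 87 above the bench) over the bed: 0 is shut, 0.21 m fully open; it slides along the box's +x over the hood and stays where left; needs about 2 to 4 N
- guard_handle (a point): middle of the guard's black bar grip, at the guard's near edge: bar 12 (box x) x 100 (box y) x 14, centre 118 above the bench, 24 mm clear under it, on two posts at y +-40; at box x -80 when shut, +130 when fully open
- start (a joint): green push button on the console, 28 across: 0 up, 0.006 m fully down (about 4 N); springs back
- start_top (a point): centre of the start button's top face; press straight down
- sample_dark: dark brown wooden sample disc, 34 across, 8 thick, fixed; either in the console's dish or on the white stand. Origin under its centre
- sample_light: pale wooden sample disc, likewise: the one of the two that is not in the dish is on the stand
- stand: round white stand 52 across, 46 high, on the bench, holds the sample that is not in use, fixed. Origin under its centre
- tray: blue open out-tray, fixed, 200 (x) x 210 (y) x 25 high, walls and floor 5 thick. Origin under its centre
- tin: round tin 70 across, 85 high, bystander. Origin under its centre
- tape: roll of yellow tape 100 across, 24 high, lying flat, bystander. Origin under its centre
- square: carpenter's try square lying flat, dark stock 100 x 20 x 16, steel blade 150, bystander. Origin under the middle of the stock
- dark1: dark brown square wooden drawer handle, loose bar 100 long, 24 x 24 in section at its ends (18 long each) and 22 x 22 between, 40 g, alike on all four long sides. Origin at its centre; x along its length; on the bench at the start, or absent
- dark2: dark brown square wooden drawer handle, loose bar 100 long, 24 x 24 in section at its ends (18 long each) and 22 x 22 between, 40 g, alike on all four long sides. Origin at its centre; x along its length; on the bench at the start, or absent
- dark3: dark brown square wooden drawer handle, loose bar 100 long, 24 x 24 in section at its ends (18 long each) and 22 x 22 between, 40 g, alike on all four long sides. Origin at its centre; x along its length; on the bench at the start, or absent
- light1: pale square wooden drawer handle, loose bar 100 long, 24 x 24 in section at its ends (18 long each) and 22 x 22 between, 40 g, alike on all four long sides. Origin at its centre; x along its length; on the bench at the start, or absent
- light2: pale square wooden drawer handle, loose bar 100 long, 24 x 24 in section at its ends (18 long each) and 22 x 22 between, 40 g, alike on all four long sides. Origin at its centre; x along its length; on the bench at the start, or absent
- light3: pale square wooden drawer handle, loose bar 100 long, 24 x 24 in section at its ends (18 long each) and 22 x 22 between, 40 g, alike on all four long sides. Origin at its centre; x along its length; on the bench at the start, or absent
- green1: green-lacquered, cured square wooden drawer handle, loose bar 100 long, 24 x 24 in section at its ends (18 long each) and 22 x 22 between, 40 g, alike on all four long sides. Origin at its centre; x along its length; in a bay of the bed at the start, along the box's x, or absent
- green2: green-lacquered, cured square wooden drawer handle, loose bar 100 long, 24 x 24 in section at its ends (18 long each) and 22 x 22 between, 40 g, alike on all four long sides. Origin at its centre; x along its length; in a bay of the bed at the start, along the box's x, or absent
- green3: green-lacquered, cured square wooden drawer handle, loose bar 100 long, 24 x 24 in section at its ends (18 long each) and 22 x 22 between, 40 g, alike on all four long sides. Origin at its centre; x along its length; in a bay of the bed at the start, along the box's x, or absent
Not all that is in view belongs to the job. Leave any purple or turquoise look-alike of the dark2 alone.

How it is judged (in metres and radians):
On the way, in this order (a step that is already met when the one before it is completed fails the run):
1. the guard is fully open (value of joint guard above 0.19 m), for 0.2 s.
2. the green handles lie in the out-tray and the handles of the sample's wood lie flat in the bays (((horizontal distance between sample_dark and dish below 0.03 m and (x of dark1 in the frame of bed between -0.06 and 0.06 m and y of dark1 in the frame of bed between -0.095 and 0.095 m and z of dark1 in the frame of bed between 0.008 and 0.0145 m and angle between dark1's own x axis and vertical between 1.45 and 1.692 rad) and (x of dark2 in the frame of bed between -0.06 and 0.06 m and y of dark2 in the frame of bed between -0.095 and 0.095 m and z of dark2 in the frame of bed between 0.008 and 0.0145 m and angle between dark2's own x axis and vertical between 1.45 and 1.692 rad) and (x of dark3 in the frame of bed between -0.06 and 0.06 m and y of dark3 in the frame of bed between -0.095 and 0.095 m and z of dark3 in the frame of bed between 0.008 and 0.0145 m and angle between dark3's own x axis and vertical between 1.45 and 1.692 rad)) or (horizontal distance between sample_light and dish below 0.03 m and (x of light1 in the frame of bed between -0.06 and 0.06 m and y of light1 in the frame of bed between -0.095 and 0.095 m and z of light1 in the frame of bed between 0.008 and 0.0145 m and angle between light1's own x axis and vertical between 1.45 and 1.692 rad) and (x of light2 in the frame of bed between -0.06 and 0.06 m and y of light2 in the frame of bed between -0.095 and 0.095 m and z of light2 in the frame of bed between 0.008 and 0.0145 m and angle between light2's own x axis and vertical between 1.45 and 1.692 rad) and (x of light3 in the frame of bed between -0.06 and 0.06 m and y of light3 in the frame of bed between -0.095 and 0.095 m and z of light3 in the frame of bed between 0.008 and 0.0145 m and angle between light3's own x axis and vertical between 1.45 and 1.692 rad))) and x of green1 in the frame of tray between -0.08 and 0.08 m and y of green1 in the frame of tray between -0.095 and 0.095 m and z of green1 in the frame of tray between 0.01 and 0.028 m and angle between green1's own x axis and vertical between 1.45 and 1.692 rad and x of green2 in the frame of tray between -0.08 and 0.08 m and y of green2 in the frame of tray between -0.095 and 0.095 m and z of green2 in the frame of tray between 0.01 and 0.028 m and angle between green2's own x axis and vertical between 1.45 and 1.692 rad and x of green3 in the frame of tray between -0.08 and 0.08 m and y of green3 in the frame of tray between -0.095 and 0.095 m and z of green3 in the frame of tray between 0.01 and 0.028 m and angle between green3's own x axis and vertical between 1.45 and 1.692 rad), for 0.2 s.
3. the guard is fully shut (value of joint guard below 0.006 m), for 0.2 s.
4. the start button is pressed right down with the guard shut (value of joint start above 0.0045 m and value of joint guard below 0.006 m), for 0.05 s.
At the end, for the whole second after the job is handed in: Every handle of the sample's wood lies level on the bed floor between ribs (centre within 2.5 mm of resting height, 60 mm of mid-bed along the box); every green one level in the out-tray; the other wood on the bench; guard within 6 mm of shut, the button then pressed 4.5 mm (((horizontal distance between sample_dark and dish below 0.03 m and (x of dark1 in the frame of bed between -0.06 and 0.06 m and y of dark1 in the frame of bed between -0.095 and 0.095 m and z of dark1 in the frame of bed between 0.008 and 0.0145 m and angle between dark1's own x axis and vertical between 1.45 and 1.692 rad) and (x of dark2 in the frame of bed between -0.06 and 0.06 m and y of dark2 in the frame of bed between -0.095 and 0.095 m and z of dark2 in the frame of bed between 0.008 and 0.0145 m and angle between dark2's own x axis and vertical between 1.45 and 1.692 rad) and (x of dark3 in the frame of bed between -0.06 and 0.06 m and y of dark3 in the frame of bed between -0.095 and 0.095 m and z of dark3 in the frame of bed between 0.008 and 0.0145 m and angle between dark3's own x axis and vertical between 1.45 and 1.692 rad) and (height (world z) of light1 below 0.022 m and horizontal distance between light1 and tray above 0.14 m) and (height (world z) of light2 below 0.022 m and horizontal distance between light2 and tray above 0.14 m) and (height (world z) of light3 below 0.022 m and horizontal distance between light3 and tray above 0.14 m)) or (horizontal distance between sample_light and dish below 0.03 m and (x of light1 in the frame of bed between -0.06 and 0.06 m and y of light1 in the frame of bed between -0.095 and 0.095 m and z of light1 in the frame of bed between 0.008 and 0.0145 m and angle between light1's own x axis and vertical between 1.45 and 1.692 rad) and (x of light2 in the frame of bed between -0.06 and 0.06 m and y of light2 in the frame of bed between -0.095 and 0.095 m and z of light2 in the frame of bed between 0.008 and 0.0145 m and angle between light2's own x axis and vertical between 1.45 and 1.692 rad) and (x of light3 in the frame of bed between -0.06 and 0.06 m and y of light3 in the frame of bed between -0.095 and 0.095 m and z of light3 in the frame of bed between 0.008 and 0.0145 m and angle between light3's own x axis and vertical between 1.45 and 1.692 rad) and (height (world z) of dark1 below 0.022 m and horizontal distance between dark1 and tray above 0.14 m) and (height (world z) of dark2 below 0.022 m and horizontal distance between dark2 and tray above 0.14 m) and (height (world z) of dark3 below 0.022 m and horizontal distance between dark3 and tray above 0.14 m))) and x of green1 in the frame of tray between -0.08 and 0.08 m and y of green1 in the frame of tray between -0.095 and 0.095 m and z of green1 in the frame of tray between 0.01 and 0.028 m and angle between green1's own x axis and vertical between 1.45 and 1.692 rad and x of green2 in the frame of tray between -0.08 and 0.08 m and y of green2 in the frame of tray between -0.095 and 0.095 m and z of green2 in the frame of tray between 0.01 and 0.028 m and angle between green2's own x axis and vertical between 1.45 and 1.692 rad and x of green3 in the frame of tray between -0.08 and 0.08 m and y of green3 in the frame of tray between -0.095 and 0.095 m and z of green3 in the frame of tray between 0.01 and 0.028 m and angle between green3's own x axis and vertical between 1.45 and 1.692 rad and value of joint guard below 0.006 m); the robot touches nothing.
It fails at once if the start button is pressed while the guard is open (value of joint start above 0.003 m and value of joint guard above 0.02 m).
It fails at once if the tin, the tape or the square is moved more than 30 mm (distance of any of tin, tape, square from where it was at the start of the episode above 0.03 m).
It fails at once if the tin is tipped over (angle between tin's own z axis and vertical above 0.5 rad).
Of dark1, dark2, dark3, light1, light2, light3 only 5 to 6 are there at a start; the rules pass over those that are not, and their reading is None.
Of green1, green2, green3 only 2 to 3 are there at a start; the rules pass over those that are not, and their reading is None.
At some moment in a run one of dark1, dark2, dark3, light1, light2, light3 may be knocked a few centimetres aside while the robot is not near it.
Once in a run the grip may slacken for a moment while it holds something.
It also fails if it takes over 210 s, if anything falls off the work surface, if the arm or the gripper's body presses on something with over 40 N, if the wrist force passes 120 N, or if a joint passes its speed limit or range.

## Robot

A 7-joint arm with a two-finger parallel gripper is mounted at the origin on the work surface. World frame = base frame: x ahead of the robot, y to its left, z up, the work surface at z = 0. Lengths are in mm, angles in rad, forces in N, time in s.
With the tool pointing down it reaches from about 425 to 950 mm from the base axis. Payload 4.7 kg.
Tool frame: the origin (TCP) lies on the centre line of the jaws, within the pads' length; the fingertips stand 14 mm ahead of it and the grasp point (between the pads) lies 5 mm behind it (ctrl.finger_overhang is the distance from the TCP to the fingertips, in mm); z points along the fingers, y is the direction in which the jaws open and shut (so a half turn about z gives the same grasp; the last joint's range is limited). The gripper opens to 87 mm and grips with 3 to 60 N. Pads are 19 mm wide; open, the fingers measure 117 mm over their backs; the gripper's body (75 mm by 190 mm) begins 51 mm behind the grasp point.
Start: joints at [1.28, 0.469, -0.049, 1.532, 0.024, 1.141, -0.082], TCP at [174.749, -652.005, 236.573] pointing down, gripper open.
Joint ranges: [-2.59, 2.59], [-0.33, 1.99], [-1.39, 1.29], [0.1, 2.45], [-1.04, 4.18], [0.21, 1.99], [-2.66, 2.66]. Speed limits (rad/s): [2.57, 2.57, 3.14, 3.14, 3.14, 3.14, 3.14].

## Interface

Orientations are given as a unit quaternion [w, x, y, z].
In Python, from plant import ctrl, optics, close_job gives the robot as it stands. The module is installed in compiled form; this text tells all that it offers.
- The arm moves only by the tool servo_tool, never from a script. Its argument "moves" is a list that holds one entry, the list of rows, each a list of 5 numbers: the shift along the tool's x, y, z in cm, then the turn about the tool's z in degrees, then the opening, from 0 (shut) to 1 (fully open). In form: [[[x, y, z, turn, hand], ...]]. A call has 1 to 10 rows; each row is the pose to reach, as a shift and turn from the pose commanded when the call began, along the tool's axes at that moment; what a row does not reach only later rows make up. A row lasts 1/12 s, in which the tool goes at most 41.7 mm and 7.16 degrees, less where a joint would pass 70% of its speed; a pose out of reach is approached as far as the arm can. A call with a gripper value outside its range is refused whole. The fingers move at their own pace and stop on an object; the grip force is fixed at half the most. Time passes only in rows, so rows that repeat a pose let the fingers close. It gives the time, the measured TCP pose, the force and the opening at its end, in the units of the state.
- ctrl.sense(): the state, without advancing time (a new reading comes with each control period).
- optics.read_camera(name): name is "scene" or "top" or "wrist"; returns a dict with "color" (400x640x3 uint8, red, green, blue), "z_map" (400x640 float32, mm along the optical axis (not along the pixel's ray), 0 where there is no reading), "mtx" (3x3 intrinsics, pixels), "dist_coeffs" ([k1, k2, p1, p2, k3] as OpenCV has them; the pictures are not rectified), "extrinsics" (4x4, takes a point from camera to world coordinates); the wrist camera has in their place "hand_eye" (4x4, takes a point from camera to tool coordinates, whose origin is the TCP and whose axes are the flange's). Camera axes: x right, y down, z forward; pixel columns grow to the right and rows downward; lengths in mm; the calibration is good to about 2 mm. A picture is of the moment at which its call begins: read the wrist's pose just before it.
- close_job(): hands the job in, once; it reports no verdict.
The state is a dict: "t": time; "qpos": joint angles; "joint_vel": joint speeds; "tau": joint torques, N m; "ee_pos": TCP position; "tool_rot": TCP orientation; "ft_force": force on the tool from outside, world axes, zero at the start; "torque": the same for the moment, N m; "finger_gap": opening from 0.0 (shut) to 1.0 (fully open).
Only numpy, scipy, OpenCV 4.12 (cv2) and the standard library are available. Lean on these libraries where they do the work, as an engineer would, in place of code of your own. Each camera call takes 0.05 s, during which the arm holds its last target.

## Working session

There is one attempt and no reset: what is moved stays moved. The work goes in short steps, Python scripts to look and compute and a tool call to move; the robot and the scene stay as the last step left them, time stands still between calls to the robot, and variables do not carry over. Pictures are saved under pics/ and viewed, and the job is handed in when it is done.

Besides the shell and the picture viewer there is one more tool, called by a JSON object that holds its "op" and its "data". servo_tool: Moves the arm, as the interface text tells. Its arguments: {"type":"object","properties":{"moves":{"type":"array","items":{"type":"array","items":{"type":"array","items":{"type":"number"}}}}},"required":["moves"]}

```bash
mkdir -p pics; ls; python3 - <<'E'
from plant import ctrl, optics
import cv2,numpy as np
s=ctrl.sense();print(s)
print(ctrl.finger_overhang)
for n in("scene","top","wrist"):
    d=optics.read_camera(n);cv2.imwrite(f"pics/{n}0.png",d["color"][:,:,::-1])
    np.savez(f"{n}0.npz",**d)
    print(n,d["mtx"].tolist(),d["dist_coeffs"],np.round(d.get("extrinsics",d.get("hand_eye")),3).tolist())
E
```

```text
pics
{'t': 0.0, 'qpos': array([ 1.280098  ,  0.46944714, -0.04859793,  1.53369151,  0.02412828,
        1.14096898, -0.08229916]), 'joint_vel': array([-4.33894727e-04,  1.14409153e-03,  3.66061607e-04,  2.80234123e-05,
       -9.00886841e-04, -4.96794206e-04,  6.59173750e-04]), 'tau': array([ 4.34592062e-05, -5.07983887e+01, -8.13891669e-02, -2.36152124e+01,
       -6.15249784e-02,  3.79563100e-02,  1.69960495e-04]), 'ee_pos': array([ 174.56177442, -651.45353125,  235.49658824]), 'tool_rot': array([-9.48643657e-04,  9.91441409e-01,  1.30548851e-01, -1.72257947e-04]), 'ft_force': array([-0.17276143,  0.270439  ,  0.14732009]), 'torque': array([ 0.01486104, -0.02794924, -0.01172746]), 'finger_gap': 0.9991322905231402}
14.0
scene [[520.2403192508817, 0.0, 324.0373427563851], [0.0, 520.2403192508817, 199.44721243360615], [0.0, 0.0, 1.0]] [-0.05328156  0.          0.          0.          0.        ] [[0.329, 0.573, -0.751, 1801.71], [0.944, -0.195, 0.265, -372.127], [0.006, -0.796, -0.605, 1153.698], [0.0, 0.0, 0.0, 1.0]]
top [[517.8000820286405, 0.0, 318.6504145761723], [0.0, 517.8000820286405, 195.82484032927573], [0.0, 0.0, 1.0]] [-0.16289133  0.          0.          0.          0.        ] [[-0.058, -0.977, 0.205, 207.372], [-0.998, 0.058, -0.007, 83.587], [-0.005, -0.205, -0.979, 1446.913], [0.0, 0.0, 0.0, 1.0]]
wrist [[335.3956511962508, 0.0, 318.449629183388], [0.0, 335.3956511962508, 197.03614449937183], [0.0, 0.0, 1.0]] [0.01375853 0.         0.         0.         0.        ] [[-0.0, -0.969, -0.248, 67.177], [1.0, -0.001, 0.0, 0.286], [-0.0, -0.248, 0.969, -146.922], [0.0, 0.0, 0.0, 1.0]]
```

View pics/scene0.png

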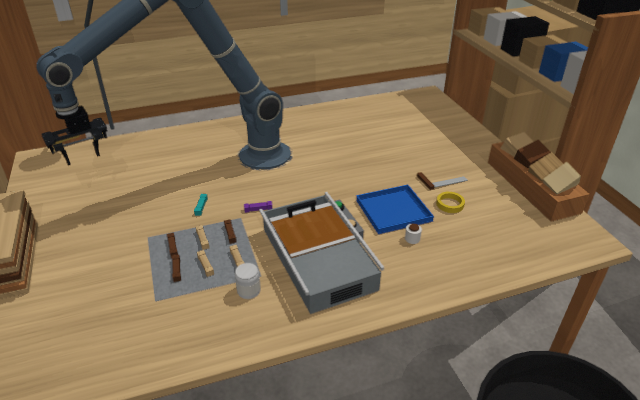

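View pics/top0.png

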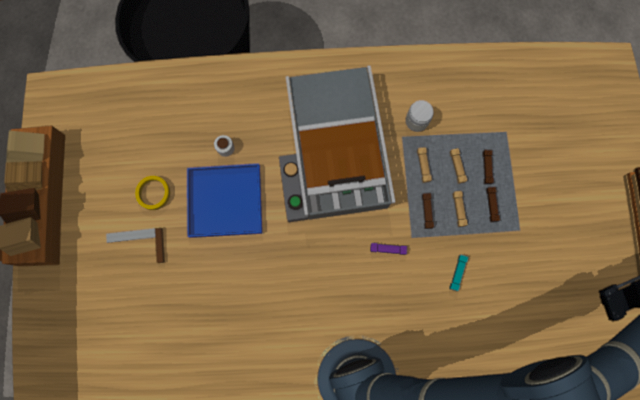

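View pics/wrist0.png

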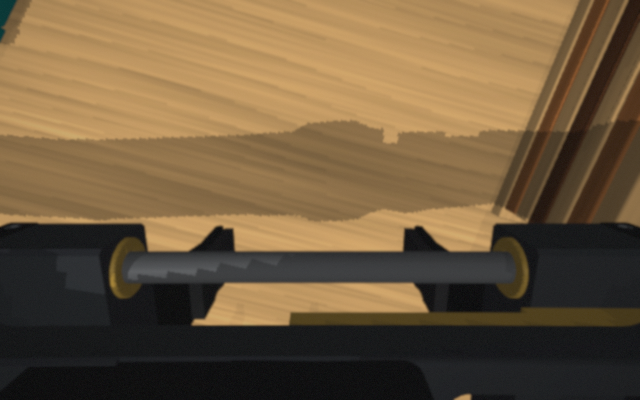

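```bash
cat > h.py <<'E'
import numpy as np,cv2
from scipy.spatial.transform import Rotation as R
def T_of(d,s=None):
    if "extrinsics" in d: return np.array(d["extrinsics"])
    T=np.eye(4);q=s["tool_rot"];T[:3,:3]=R.from_quat([q[1],q[2],q[3],q[0]]).as_matrix();T[:3,3]=s["ee_pos"]
    return T@np.array(d["hand_eye"])
def ray(d,u,v):
    p=cv2.undistortPoints(np.array([[[u,v]]],float),d["mtx"],d["dist_coeffs"])[0,0]
    return np.array([p[0],p[1],1.])
def px(d,u,v,T,w=1):
    u0,v0=int(round(u)),int(round(v))
    z=d["z_map"][v0-w:v0+w+1,u0-w:u0+w+1];z=z[z>0];z=np.median(z) if len(z) else 0
    p=ray(d,u,v)*z
    return T[:3,:3]@p+T[:3,3]
def pz(d,u,v,T,zw):
    r=T[:3,:3]@ray(d,u,v);k=(zw-T[2,3])/r[2]
    return T[:3,3]+k*r
def proj(d,P,T):
    Ti=np.linalg.inv(T);rv=cv2.Rodrigues(Ti[:3,:3])[0]
    return cv2.projectPoints(np.array(P,float).reshape(-1,3),rv,Ti[:3,3],d["mtx"],d["dist_coeffs"])[0][:,0]
def cloud(d,T):
    h,w=d["z_map"].shape
    g=np.stack(np.meshgrid(np.arange(w),np.arange(h)),-1).reshape(-1,1,2).astype(float)
    n=cv2.undistortPoints(g,d["mtx"],d["dist_coeffs"])[:,0]
    P=np.c_[n,np.ones(len(n))]*d["z_map"].reshape(-1,1)
    return (P@T[:3,:3].T+T[:3,3]).reshape(h,w,3)
def tool2(s):
    q=s["tool_rot"];return R.from_quat([q[1],q[2],q[3],q[0]]).as_matrix()
def load(f): return dict(np.load(f))
E
python3 - <<'E'
from h import *
d=load("top0.npz");c=d["color"][:,:,::-1]
cv2.imwrite("pics/t_box.png",cv2.resize(c[60:230,270:410],None,fx=3.5,fy=3.5,interpolation=cv2.INTER_CUBIC))
cv2.imwrite("pics/t_h.png",cv2.resize(c[90:300,360:530],None,fx=2.8,fy=2.8,interpolation=cv2.INTER_CUBIC))
d=load("scene0.npz");c=d["color"][:,:,::-1]
cv2.imwrite("pics/s_box.png",cv2.resize(c[180:320,240:460],None,fx=3.5,fy=3.5,interpolation=cv2.INTER_CUBIC))
E
```

```text
(no output)
```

View pics/t_box.png

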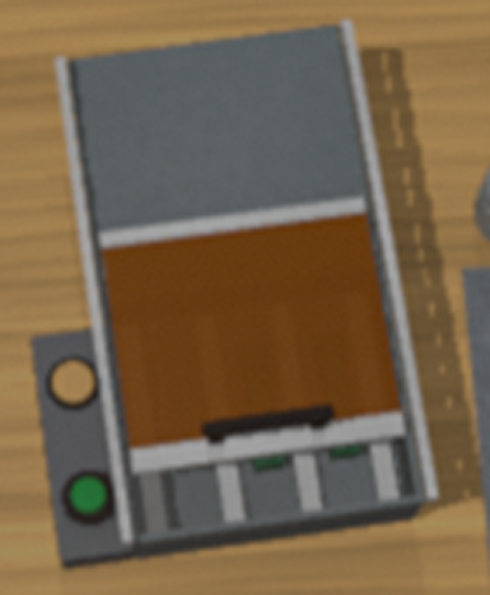

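View pics/t_h.png

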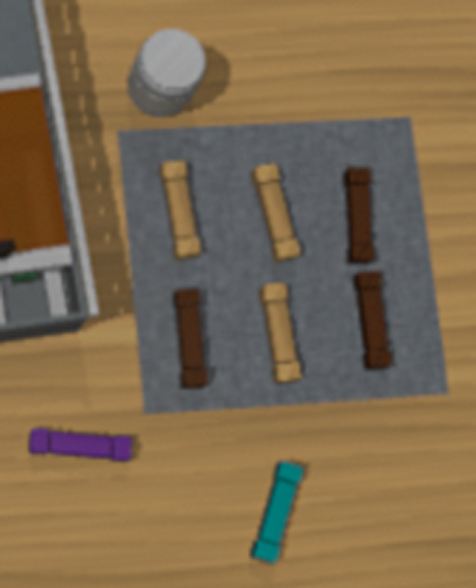

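View pics/s_box.png

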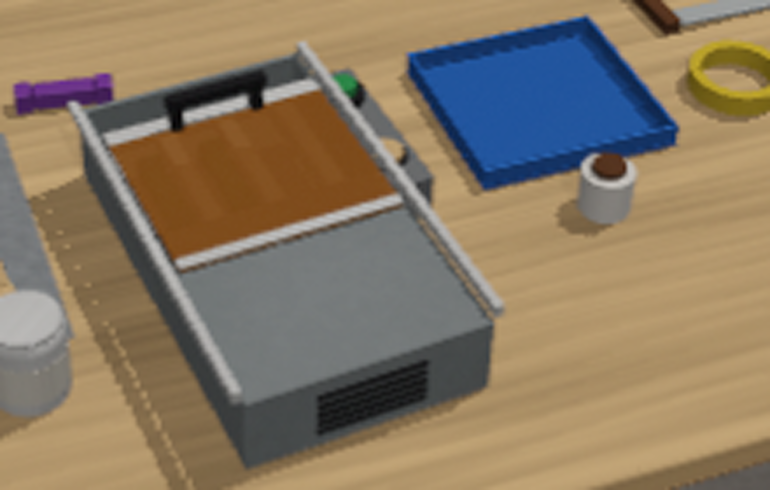

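```bash
python3 - <<'E'
from h import *
d=load("top0.npz");T=T_of(d)
c=lambda x,y:(270+x/3.5,60+y/3.5)
for n,p in dict(dish=c(72,382),btn=c(88,494),hoodL=c(90,100),hoodR=c(340,60),hoodM=c(220,120),railL=c(95,300),railR=c(395,260),railLf=c(124,535),railRf=c(430,490),railLb=c(63,65),railRb=c(349,27),bar=c(268,420),barL=c(212,430),barR=c(328,412),amber=c(250,330),guardfront=c(270,440),front=c(270,530),bench=(300,300),bay1=c(195,500),bay2=c(265,500),bay3=c(340,490)).items():
    print(n,np.round(px(d,*p,T),1))
C=cloud(d,T)
# hood top
m=(C[...,2]>70)&(C[...,2]<88);m[:, :280]=0;m[:,400:]=0
import sys
P=C[m];print(len(P),P.min(0),P.max(0))
hsv=cv2.cvtColor(d["color"],cv2.COLOR_RGB2HSV)
mb=(hsv[...,0]>100)&(hsv[...,0]<118)&(hsv[...,1]>180)
mb[:, :180]=0;mb[:,270:]=0
rim=mb&(C[...,2]>18)
k=C[rim][:,:2].astype(np.float32);r=cv2.minAreaRect(k);print("tray",r,cv2.boxPoints(r))
E
```

```text
dish [579.3 147.2  54. ]
btn [485.  138.3  68.6]
hoodL [807.9 120.8  80.8]
hoodR [832.4 -85.1  78.6]
hoodM [783.8  16.7  81.3]
railL [634.5 124.5  91.1]
railR [ 682.7 -125.5    3.1]
railLf [446.7 111.6  93.2]
railRf [ 468.1 -123.9   90.6]
railLb [835.4 140.9  91.4]
railRb [856.6 -93.6  89.3]
bar [522.1  -1.5 125. ]
barL [517.4  40.9 123.2]
barR [526.  -47.1 123.8]
amber [603.7   5.1  88.4]
guardfront [514.7  -4.2  89.8]
front [451.8  -1.8  49. ]
bench [220.2 141.6   0.8]
bay1 [483.5  54.9  26.4]
bay2 [480.2  -0.9  26.5]
bay3 [485.1 -61.6  24.8]
7702 [ -16.30554045 -127.52257105   70.04817255] [866.96101415 149.67637926  87.99530083]
tray ((367.4815979003906, 204.68186950683594), (398.5376281738281, 275.4813537597656), 44.055816650390625) [[128.49532  165.10764 ]
 [320.0537   -32.870544]
 [606.4679   244.2561  ]
 [414.9095   442.23428 ]]
```

```bash
cat >> h.py <<'E'
def handles(d,T,zt=24,roi=None,show=True):
    """segment handles by colour and height; return list (color, x,y,yawdeg,len,wid)"""
    hsv=cv2.cvtColor(d["color"],cv2.COLOR_RGB2HSV).astype(int);C=cloud(d,T);out=[]
    H,S,V=hsv[...,0],hsv[...,1],hsv[...,2]
    up=(C[...,2]>10)&(C[...,2]<60)
    if roi: up&=(C[...,0]>roi[0])&(C[...,0]<roi[1])&(C[...,1]>roi[2])&(C[...,1]<roi[3])
    ms=dict(light=(H>8)&(H<25)&(S>60)&(V>130),dark=(H<16)&(S>90)&(V<110),green=(H>50)&(H<85)&(S>60),purple=(H>125)&(H<160)&(S>90),turq=(H>85)&(H<100)&(S>120))
    for n,m in ms.items():
        k,l,st,ce=cv2.connectedComponentsWithStats((m&up).astype(np.uint8))
        for i in range(1,k):
            if st[i,4]<60: continue
            c=C[l==i]; c=c[c[:,2]>np.median(c[:,2])-6]
            r=cv2.minAreaRect(c[:,:2].astype(np.float32));b=cv2.boxPoints(r)
            e=[b[1]-b[0],b[2]-b[1]];L=max(e,key=np.linalg.norm)
            a=np.degrees(np.arctan2(L[1],L[0]));a=(a+90)%180-90
            out.append((n,*np.round([r[0][0],r[0][1],np.median(c[:,2]),a,max(r[1]),min(r[1])],1),np.round(ce[i])))
    return out
E
python3 - <<'E'
from h import *
d=load("top0.npz");T=T_of(d)
for o in handles(d,T):print(*o)
for n,p in dict(tray=[(189,167),(262,165),(263,235),(188,237)]).items():
    for q in p: print(n,px(d,*q,T),pz(d,*q,T,25))
E
```

```text
light 571.1 -232.3 23.4 5.7 75.6 22.0 [425. 168.]
light 562.8 -335.9 23.9 7.8 76.0 23.5 [459. 169.]
light 580.0 147.8 54.6 -57.0 29.4 28.2 [290. 169.]
light 437.0 -323.5 23.7 4.7 78.5 20.6 [461. 212.]
dark 546.5 840.7 44.2 -0.7 395.7 13.5 [ 56. 198.]
dark 668.1 336.8 53.2 -47.1 26.8 26.5 [222. 143.]
dark 564.3 -421.3 23.5 -3.9 97.9 24.4 [488. 166.]
dark 402.1 -859.4 38.4 -0.0 233.3 13.0 [634. 207.]
dark 453.8 -422.1 23.3 1.5 98.0 24.2 [493. 204.]
dark 446.7 -230.6 23.3 -1.2 97.1 24.0 [428. 211.]
dark 391.5 531.3 16.4 2.5 95.9 21.8 [159. 245.]
purple 346.7 -110.6 23.6 82.4 98.5 22.9 [388. 248.]
turq 266.6 -299.9 24.0 -22.1 98.5 22.8 [459. 273.]
tray [618.40486688 446.55709315   1.01293741] [611.58595343 440.5355316   25.        ]
tray [6.11064256e+02 2.31924507e+02 3.74442304e-01] [604.19188974 229.39924826  25.        ]
tray [406.72693905 236.35463621   1.09840615] [403.43129029 233.82915339  25.        ]
tray [412.48066253 450.64967141   2.18099457] [409.24104985 444.8520595   25.        ]
```

{"op": "servo_tool", "data": {"moves": [[[45.3, -54.8, 0, 10.6, 0], [45.3, -54.8, 0, 10.6, 0], [45.3, -54.8, 0, 10.6, 0], [45.3, -54.8, 0, 10.6, 0], [45.3, -54.8, 0, 10.6, 0], [45.3, -54.8, 0, 10.6, 0], [45.3, -54.8, 0, 10.6, 0], [45.3, -54.8, 0, 10.6, 0], [45.3, -54.8, 0, 10.6, 0], [45.3, -54.8, 0, 10.6, 0]]]}}

```text
t: 0.98
ee_pos: [348.3, -271.1, 236.6]
tool_rot: [0.0, 0.999, 0.038, 0.0]
ft_force: [1.1, -0.3, 0.1]
finger_gap: 0.321
```

```bash
cat > go.py <<'E'
# usage: go.py x y z [yawdeg of tool x axis] -> shift in tool axes cm
import sys
from h import *
from plant import ctrl
def go(s,x,y,z,yaw=None):
    M=tool2(s);D=np.array([x,y,z])-s["ee_pos"];t=M.T@D/10
    cy=np.degrees(np.arctan2(M[1,0],M[0,0]))
    tn=None if yaw is None else round(((cy-yaw)+90)%180-90,2)
    return np.round(t,2),tn
if __name__=="__main__":
    s=ctrl.sense();a=list(map(float,sys.argv[1:]))
    print("t",round(s["t"],2),"pos",np.round(s["ee_pos"],1),"f",np.round(s["ft_force"],1),"gap",round(s["finger_gap"],3));print(go(s,*a))
E
python3 go.py 470.6 -4.8 236 4.4
```

```text
t 0.98 pos [ 348.3 -271.1  236.6] f [ 1.1 -0.3  0.1] gap 0.321
(array([ 14.23, -25.61,   0.05]), np.float64(-0.02))
```

{"op": "servo_tool", "data": {"moves": [[[14.2, -25.6, 0, 0, 0], [14.2, -25.6, 0, 0, 0], [14.2, -25.6, 0, 0, 0], [14.2, -25.6, 0, 0, 0], [14.2, -25.6, 0, 0, 0], [14.2, -25.6, 0, 0, 0], [14.2, -25.6, 0, 0, 0], [14.2, -25.6, 0, 0, 0]]]}}

```text
t: 1.65
ee_pos: [472.4, 1.7, 237.3]
tool_rot: [-0.002, 0.999, 0.044, 0.002]
ft_force: [-0.4, -0.2, 0.5]
finger_gap: 0.011
```

```bash
cat > snap.py <<'E'
import sys
from h import *
from plant import ctrl,optics
def snap(cam,name):
    s=ctrl.sense();d=optics.read_camera(cam);
    if cam=="wrist": d["T"]=T_of(d,s)
    else: d["T"]=T_of(d)
    np.savez(name+".npz",**d);cv2.imwrite(f"pics/{name}.png",d["color"][:,:,::-1]);return d,s
if __name__=="__main__":
    d,s=snap(sys.argv[1],sys.argv[2]);print(round(s["t"],2),np.round(s["ee_pos"],1))
E
python3 snap.py wrist w1
```

```text
1.65 [472.4   1.7 237.3]
```

View pics/w1.png

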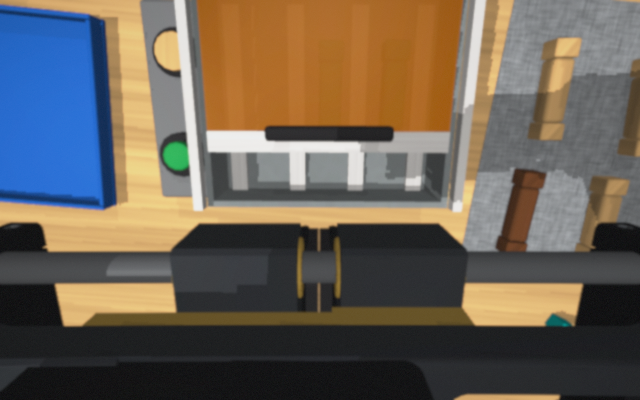

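```bash
python3 - <<'E'
from h import *
d=load("w1.npz");T=d["T"]
for n,p in dict(dish=(170,50),btn=(176,155),railL1=(198,200),railL0=(184,10),railR1=(458,205),railR0=(478,10),barL=(267,134),barR=(392,133),bar=(329,134),trayin=(50,100),rib1=(298,170),rib2=(356,170)).items():
    print(n,np.round(px(d,*p,T),1))
for p in((198,205),(184,0),(458,205),(480,0)): print(pz(d,*p,T,91).round(1))
E
python3 go.py 470.6 -4.8 114 4.4
```

```text
dish [581.6 148.3  52.8]
btn [487.6 139.2  65.8]
railL1 [452.6 109.5  91.2]
railL0 [607.  120.4  90.7]
railR1 [ 468.9 -125.    91. ]
railR0 [ 627.1 -110.1   90.8]
barL [519.3  45.6 123.6]
barR [528.5 -49.8 122.7]
bar [523.5  -1.7 123.6]
trayin [525.1 299.7   3.4]
rib1 [477.6  24.6  30.9]
rib2 [483.  -37.   30.3]
[447.8 109.6  91. ]
[614.  120.2  91. ]
[ 468.9 -125.    91. ]
[ 634. -110.   91.]
t 1.7 pos [471.1  -2.1 236.7] f [ 1.8 -0.4 -0.4] gap 0.002
(array([-0.09,  0.29, 12.27]), np.float64(0.52))
```

{"op": "servo_tool", "data": {"moves": [[[0, 0.2, 12.2, 0, 0], [0, 0.2, 12.2, 0, 0], [0, 0.2, 12.2, 0, 0], [0, 0.2, 12.2, 0, 0], [3, 0.2, 12.2, 0, 0], [5, 0.2, 12.2, 0, 0], [8, 0.2, 12.2, 0, 0]]]}}

```text
t: 2.28
ee_pos: [547.0, -4.1, 115.1]
tool_rot: [0.001, 0.999, 0.038, -0.004]
ft_force: [-5.5, 1.1, -2.6]
finger_gap: 0.001
```

{"op": "servo_tool", "data": {"moves": [[[2, 0, 0, 0, 0], [4, 0, 0, 0, 0], [6, 0, 0, 0, 0], [8, 0, 0, 0, 0], [9.5, 0, 0, 0, 0], [10.4, 0, 0, 0, 0], [10.9, 0, 0, 0, 0], [11.2, 0, 0, 0, 0], [11.2, 0, 0, 0, 0]]]}}

```text
t: 3.03
ee_pos: [661.8, 5.3, 115.6]
tool_rot: [0.0, 0.999, 0.038, 0.0]
ft_force: [-1.4, -0.4, 0.6]
finger_gap: 0.005
```

```bash
python3 snap.py scene s2;python3 snap.py top t2; python3 go.py 600 0 200 4.5; python3 - <<'E'
from h import *
a=load("s2.npz")["color"];b=load("t2.npz")["color"]
o=np.hstack([cv2.resize(a[160:330,230:430],None,fx=2,fy=2),cv2.resize(b[60:230,240:440],None,fx=2,fy=2)]);cv2.imwrite("pics/o2.png",o[:,:,::-1])
E
```

```text
3.03 [661.8   5.3 115.6]
3.08 [661.8   5.3 115.5]
t 3.13 pos [661.8   5.3 115.3] f [-0.1 -0.4  0.7] gap 0.006
(array([-6.19,  0.06, -8.48]), np.float64(-0.12))
```

View pics/o2.png

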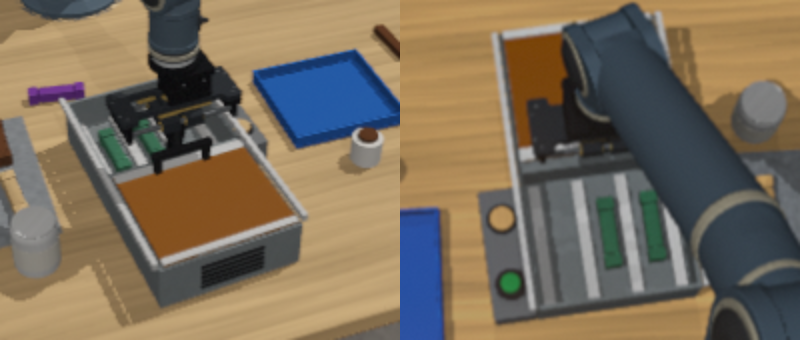

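{"op": "servo_tool", "data": {"moves": [[[0.2, 0, 0, 0, 0], [0.4, 0, 0, 0, 0], [0.6, 0, 0, 0, 0], [0.6, 0, 0, 0, 0]]]}}

```text
t: 3.47
ee_pos: [662.0, 5.3, 114.7]
tool_rot: [0.001, 0.999, 0.038, -0.007]
ft_force: [-15.1, -2.2, 11.7]
finger_gap: 0.01
```

{"op": "servo_tool", "data": {"moves": [[[-3, 0, 0, 0, 0.5], [-6, 0, -4, 0, 0.5], [-9, 0, -8, 0, 0.5], [-13, 0, -11, 0, 0.5], [-17, 0, -12, 0, 0.5], [-18, 0, -12, 0, 0.5], [-18, 0, -12, 0, 0.5]]]}}

```text
t: 4.05
ee_pos: [484.2, -8.2, 236.9]
tool_rot: [0.002, 0.999, 0.038, 0.001]
ft_force: [-1.2, -0.0, -0.5]
finger_gap: 0.439
```

```bash
python3 snap.py wrist w3; python3 - <<'E'
from h import *
for f in("t2","w3"):
    d=load(f+".npz")
    for o in handles(d,d["T"]):
        if o[0] in("green","light","dark"): print(f,*o)
d=load("w3.npz");cv2.imwrite("pics/w3.png",d["color"][:,:,::-1])
E
```

```text
4.05 [484.2  -8.2 236.9]
t2 light 581.5 147.4 53.8 -38.7 31.0 30.5 [290. 169.]
t2 dark 536.7 843.3 45.0 -13.7 409.6 100.1 [ 55. 201.]
t2 dark 668.1 337.1 53.5 84.1 26.5 26.1 [222. 143.]
t2 dark 563.3 -420.5 23.8 -4.7 100.9 23.3 [488. 166.]
t2 dark 406.4 -858.8 37.1 0.0 223.8 10.8 [634. 207.]
t2 dark 453.7 -421.6 23.6 -1.3 97.7 23.2 [493. 204.]
t2 dark 392.1 531.6 16.7 3.5 96.2 20.6 [159. 245.]
t2 green 561.4 -62.1 48.4 4.0 100.0 24.0 [366. 172.]
t2 green 553.7 -0.5 48.3 3.7 98.5 23.8 [344. 176.]
w3 light 580.6 152.4 52.7 3.4 32.9 21.3 [152.  64.]
w3 light 581.9 -234.7 21.9 4.3 98.9 24.1 [543.  93.]
w3 light 612.2 -320.9 22.8 11.9 17.1 8.4 [636.  73.]
w3 light 563.1 -332.1 22.0 13.0 81.2 21.3 [632. 127.]
w3 light 457.3 -323.9 21.9 4.1 80.2 24.5 [592. 215.]
w3 dark 469.3 -230.0 21.1 -0.9 57.0 21.0 [510. 196.]
w3 green 561.3 -63.0 46.8 4.1 98.1 23.9 [379. 103.]
w3 green 554.7 -1.8 46.9 4.4 98.2 22.7 [316. 105.]
```

View pics/w3.png

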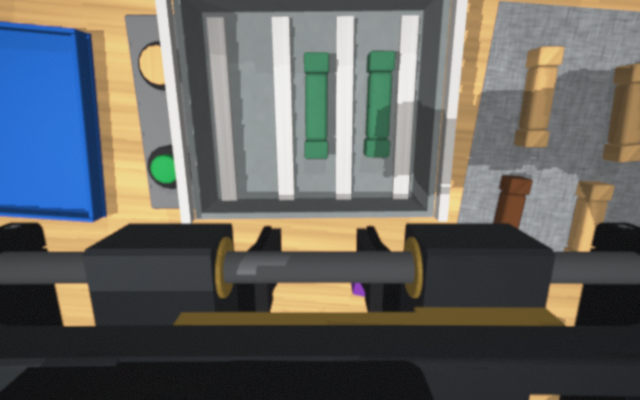

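```bash
python3 go.py 554 -1.2 110 4.3; python3 go.py 554 -1.2 48.5 4.3
```

```text
t 4.1 pos [486.8  -8.2 236.3] f [0.9 0.3 0.3] gap 0.465
(array([ 6.71, -0.23, 12.66]), np.float64(0.06))
t 4.1 pos [486.8  -8.2 236.3] f [0.9 0.3 0.3] gap 0.465
(array([ 6.69, -0.25, 18.81]), np.float64(0.06))
```

{"op": "servo_tool", "data": {"moves": [[[6.7, -0.2, 8, 0, 0.5], [6.7, -0.2, 12, 0, 0.5], [6.7, -0.2, 15, 0, 0.5], [6.7, -0.2, 15, 0, 0.5], [6.7, -0.2, 15, 0, 0.5], [6.7, -0.2, 17, 0, 0.5], [6.7, -0.2, 18.8, 0, 0.5], [6.7, -0.2, 18.8, 0, 0.5], [6.7, -0.2, 18.8, 0, 0.5]]]}}

```text
t: 4.85
ee_pos: [556.4, -0.1, 47.7]
tool_rot: [-0.0, 0.999, 0.038, 0.001]
ft_force: [-0.2, -0.1, -0.2]
finger_gap: 0.497
```

{"op": "servo_tool", "data": {"moves": [[[0, 0, 0, 0, 0], [0, 0, 0, 0, 0], [0, 0, 0, 0, 0], [0, 0, 0, 0, 0], [0, 0, -3, 0, 0], [0, 0, -7, 0, 0], [0, 0, -11, 0, 0], [0, 0, -13, 0, 0], [0, 0, -13, 0, 0]]]}}

```text
t: 5.6
ee_pos: [558.0, 0.1, 182.1]
tool_rot: [0.0, 0.999, 0.038, 0.005]
ft_force: [1.4, 0.5, -0.3]
finger_gap: 0.25
```

```bash
python3 snap.py wrist w4;  python3 go.py 507 397 100 -1.3; python3 go.py 507 397 31 -1.3
```

```text
5.6 [5.580e+02 1.000e-01 1.821e+02]
t 5.65 pos [ 5.563e+02 -3.000e-01  1.793e+02] f [ 0.2  0.1 -1.9] gap 0.246
(array([ -1.92, -40.  ,   7.89]), np.float64(5.68))
t 5.65 pos [ 5.563e+02 -3.000e-01  1.793e+02] f [ 0.2  0.1 -1.9] gap 0.246
(array([ -1.96, -40.01,  14.79]), np.float64(5.68))
```

View pics/w4.png

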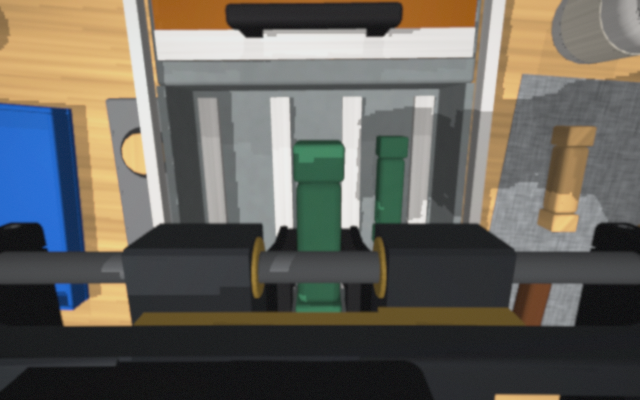

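{"op": "servo_tool", "data": {"moves": [[[-2, -40, 0, 5.7, 0], [-2, -40, 0, 5.7, 0], [-2, -40, 0, 5.7, 0], [-2, -40, 0, 5.7, 0], [-2, -40, 0, 5.7, 0], [-2, -40, 0, 5.7, 0], [-2, -40, 0, 5.7, 0], [-2, -40, 4, 5.7, 0], [-2, -40, 8, 5.7, 0], [-2, -40, 8, 5.7, 0]]]}}

```text
t: 6.48
ee_pos: [504.3, 389.8, 103.3]
tool_rot: [-0.0, 1.0, -0.011, -0.0]
ft_force: [0.4, -0.1, -0.1]
finger_gap: 0.248
```

```bash
python3 snap.py wrist w5;  python3 go.py 507 397 30 -1.3
```

```text
6.48 [504.3 389.8 103.3]
t 6.53 pos [498.3 394.6  96.7] f [-0.6  5.5 -3.2] gap 0.248
(array([ 0.93, -0.25,  6.66]), np.float64(0.52))
```

View pics/w5.png

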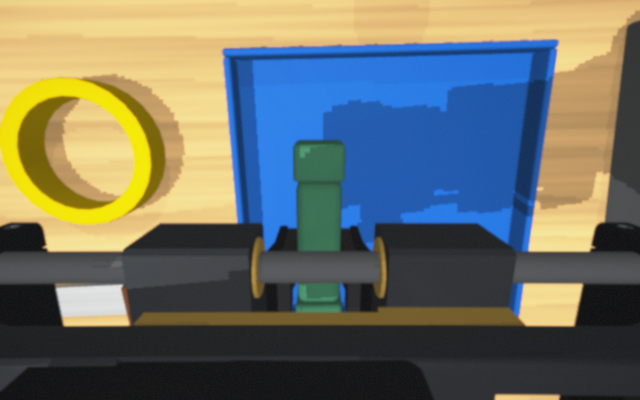

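{"op": "servo_tool", "data": {"moves": [[[0.9, 0, 3, 0, 0], [0.9, 0, 5.5, 0, 0], [0.9, 0, 6.6, 0, 0], [0.9, 0, 6.6, 0, 0], [0.9, 0, 6.6, 0, 0.45], [0.9, 0, 6.6, 0, 0.45], [0.9, 0, 6.6, 0, 0.45], [0.9, 0, 3, 0, 0.45], [0.9, 0, -3, 0, 0.45], [0.9, 0, -8, 0, 0.45]]]}}

```text
t: 7.37
ee_pos: [513.8, 387.4, 160.4]
tool_rot: [0.0, 1.0, -0.011, -0.0]
ft_force: [2.4, 1.2, 0.4]
finger_gap: 0.447
```

```bash
python3 go.py 561.3 -62.5 180 4.3
```

```text
t 7.37 pos [513.8 387.4 160.4] f [2.4 1.2 0.4] gap 0.447
(array([ 5.76, 44.87, -1.96]), np.float64(-5.59))
```

{"op": "servo_tool", "data": {"moves": [[[2, 5, -2, 0, 0.5], [5.8, 44.8, -2, -5.6, 0.5], [5.8, 44.8, -2, -5.6, 0.5], [5.8, 44.8, -2, -5.6, 0.5], [5.8, 44.8, -2, -5.6, 0.5], [5.8, 44.8, -2, -5.6, 0.5], [5.8, 44.8, -2, -5.6, 0.5], [5.8, 44.8, -2, -5.6, 0.5], [5.8, 44.8, -2, -5.6, 0.5], [5.8, 44.8, -2, -5.6, 0.5]]]}}

```text
t: 8.2
ee_pos: [559.0, -24.6, 179.6]
tool_rot: [0.0, 0.999, 0.038, 0.001]
ft_force: [0.6, -0.8, -0.5]
finger_gap: 0.497
```

{"op": "servo_tool", "data": {"moves": [[[0, 0, 0, 0, 0.5], [0, 0, 0, 0, 0.5], [0, 0, 0, 0, 0.5]]]}}

```text
t: 8.45
ee_pos: [559.0, -22.0, 178.9]
tool_rot: [-0.0, 0.999, 0.037, 0.001]
ft_force: [-0.0, 1.3, 0.4]
finger_gap: 0.502
```

```bash
python3 snap.py wrist w6; python3 snap.py top t6;  python3 go.py 561.3 -62.5 48.5 4.3; python3 - <<'E'
from h import *
for f in ("w6","t6"):
    d=load(f+".npz")
    for o in handles(d,d["T"]):
        if o[0] in("green","light"): print(f,*o)
E
```

```text
8.45 [559.  -22.  178.9]
8.5 [558.9 -20.9 178.8]
t 8.55 pos [558.9 -20.4 178.6] f [ 0.1  0.3 -0.3] gap 0.499
(array([-0.1 ,  4.22, 13.01]), np.float64(0.18))
w6 light 581.3 -234.4 22.0 4.4 99.1 25.6 [550. 179.]
w6 light 580.8 156.4 52.7 4.3 31.6 14.9 [101. 152.]
w6 green 561.7 -62.6 46.9 3.7 99.3 23.5 [365. 184.]
t6 light 580.9 148.1 54.1 30.7 31.3 30.7 [290. 169.]
t6 light 550.2 -235.3 24.1 5.1 36.7 21.6 [426. 174.]
t6 light 447.2 -324.3 24.1 2.0 98.3 24.6 [460. 208.]
t6 green 545.4 -63.2 48.0 3.3 67.0 22.6 [366. 181.]
t6 green 515.0 385.7 28.7 -2.8 96.6 21.1 [208. 199.]
```

View pics/t6.png

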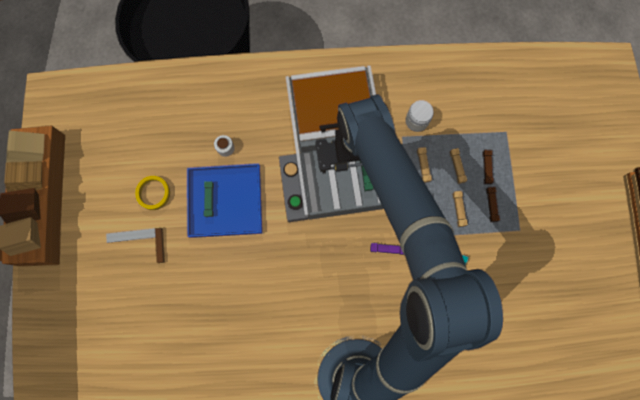

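View pics/w6.png

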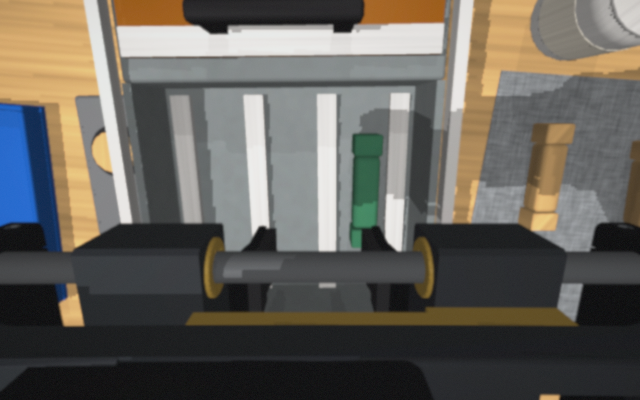

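{"op": "servo_tool", "data": {"moves": [[[0.1, 4.2, 0, 0, 0.5], [0.1, 4.2, 4, 0, 0.5], [0.1, 4.2, 8, 0, 0.5], [0.1, 4.2, 10, 0, 0.5], [0.1, 4.2, 11, 0, 0.5], [0.1, 4.2, 13, 0, 0.5], [0.1, 4.2, 13, 0, 0.5], [0.1, 4.2, 13, 0, 0.5]]]}}

```text
t: 9.22
ee_pos: [564.0, -62.6, 48.5]
tool_rot: [-0.0, 0.999, 0.039, 0.001]
ft_force: [0.1, 0.3, 0.6]
finger_gap: 0.499
```

{"op": "servo_tool", "data": {"moves": [[[0, 0, 0, 0, 0], [0, 0, 0, 0, 0], [0, 0, 0, 0, 0], [0, 0, 0, 0, 0], [0, 0, -3, 0, 0], [0, 0, -7, 0, 0], [0, 0, -11, 0, 0], [0, 0, -13, 0, 0], [0, 0, -13, 0, 0]]]}}

```text
t: 9.97
ee_pos: [566.3, -64.3, 183.7]
tool_rot: [0.001, 0.999, 0.037, 0.005]
ft_force: [1.5, 0.1, 0.4]
finger_gap: 0.247
```

```bash
python3 go.py 507 300 180 -1.3
```

```text
t 9.97 pos [566.3 -64.3 183.7] f [1.5 0.1 0.4] gap 0.247
(array([ -3.19, -36.77,   0.25]), np.float64(5.59))
```

{"op": "servo_tool", "data": {"moves": [[[-3.2, -36.8, 0, 5.6, 0], [-3.2, -36.8, 0, 5.6, 0], [-3.2, -36.8, 0, 5.6, 0], [-3.2, -36.8, 0, 5.6, 0], [-3.2, -36.8, 0, 5.6, 0], [-3.2, -36.8, 0, 5.6, 0], [-3.2, -36.8, 0, 5.6, 0], [-3.2, -36.8, 0, 5.6, 0], [-3.2, -36.8, 0, 5.6, 0], [-3.2, -36.8, 0, 5.6, 0]]]}}

```text
t: 10.8
ee_pos: [499.3, 309.7, 177.8]
tool_rot: [-0.003, 1.0, -0.005, -0.001]
ft_force: [-1.1, 0.6, -0.3]
finger_gap: 0.25
```

```bash
python3 snap.py wrist w7;  python3 go.py 507 300 30 -1.3
```

```text
10.8 [499.3 309.7 177.8]
t 10.85 pos [500.7 305.2 177.3] f [-0.3 -1.7 -0.4] gap 0.245
(array([ 0.66,  0.55, 14.73]), np.float64(0.5))
```

View pics/w7.png

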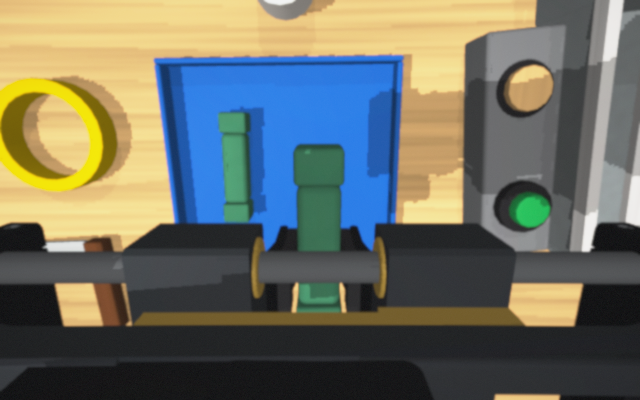

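{"op": "servo_tool", "data": {"moves": [[[0.7, 0.3, 4, 0, 0], [0.7, 0.3, 8, 0, 0], [0.7, 0.3, 11.5, 0, 0], [0.7, 0.3, 13.5, 0, 0], [0.7, 0.3, 14.7, 0, 0], [0.7, 0.3, 14.7, 0, 0], [0.7, 0.3, 14.7, 0, 0], [0.7, 0.3, 14.7, 0, 0.45], [0.7, 0.3, 14.7, 0, 0.45], [0.7, 0.3, 14.7, 0, 0.45]]]}}

```text
t: 11.68
ee_pos: [510.7, 296.7, 31.0]
tool_rot: [-0.0, 1.0, -0.012, 0.0]
ft_force: [-0.1, 0.1, -0.0]
finger_gap: 0.391
```

{"op": "servo_tool", "data": {"moves": [[[0, 0, -4, 0, 0.45], [0, 0, -8, 0, 0.45], [0, 0, -12, 0, 0.45], [0, 0, -15, 0, 0.45], [0, 0, -15, 0, 0.45]]]}}

```text
t: 12.1
ee_pos: [513.6, 299.8, 188.3]
tool_rot: [-0.003, 1.0, -0.011, 0.006]
ft_force: [-0.3, -0.3, -0.2]
finger_gap: 0.449
```

```bash
python3 snap.py wrist w8;  python3 snap.py top t8; python3 go.py 520 -235 180 4.3;python3 - <<'E'
from h import *
for f in ("w8","t8"):
    d=load(f+".npz")
    for o in handles(d,d["T"]):
        if o[0] in("green","light"): print(f,*o)
E
```

```text
12.1 [513.6 299.8 188.3]
12.15 [512.3 298.5 185. ]
t 12.2 pos [511.  297.2 182.4] f [ 0.6 -0.7  0.2] gap 0.449
(array([ 2.12, 53.19,  0.18]), np.float64(-5.62))
w8 light 581.3 147.3 52.7 -25.4 32.6 32.5 [506. 107.]
w8 light 510.5 562.1 18.5 73.0 28.5 3.6 [ 48. 194.]
w8 green 517.4 385.4 26.8 -1.5 97.9 23.0 [230. 180.]
w8 green 511.1 295.0 27.1 -1.6 97.4 21.5 [324. 187.]
w8 green 490.2 134.8 56.2 75.6 34.7 20.1 [506. 213.]
t8 light 581.2 -232.3 23.7 3.6 98.7 23.4 [424. 164.]
t8 light 573.3 -334.3 23.2 7.5 100.3 24.6 [458. 165.]
t8 light 475.5 -320.8 23.6 -1.7 42.6 22.3 [458. 197.]
t8 green 495.0 385.5 28.4 -4.0 55.8 23.6 [208. 206.]
t8 green 476.4 295.8 28.1 2.5 31.9 17.6 [240. 212.]
```

View pics/t8.png

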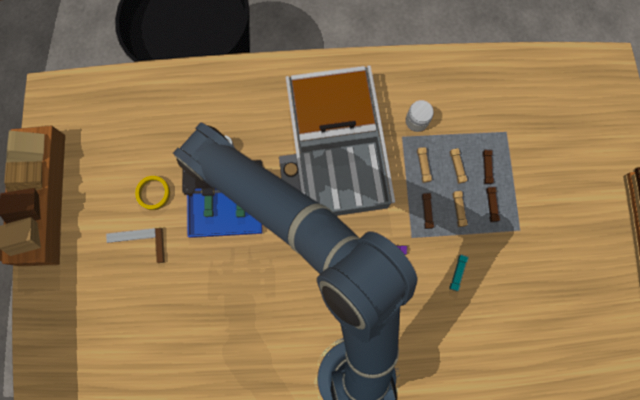

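{"op": "servo_tool", "data": {"moves": [[[6.5, 53, 0, -5.6, 0.6], [6.5, 53, 0, -5.6, 0.6], [6.5, 53, 0, -5.6, 0.6], [6.5, 53, 0, -5.6, 0.6], [6.5, 53, 0, -5.6, 0.6], [6.5, 53, 0, -5.6, 0.6], [6.5, 53, 0, -5.6, 0.6], [6.5, 53, 0, -5.6, 0.6], [6.5, 53, 0, -5.6, 0.6], [6.5, 53, 0, -5.6, 0.6]]]}}

```text
t: 13.03
ee_pos: [550.2, -119.8, 179.0]
tool_rot: [-0.0, 0.999, 0.037, -0.002]
ft_force: [1.4, -0.5, 0.1]
finger_gap: 0.595
```

```bash
python3 go.py 570 -233 180 4; python3 - <<'E'
from h import *
d=load("t8.npz");print(px(d,421,111,d["T"]))
E
```

```text
t 13.03 pos [ 550.2 -119.8  179. ] f [ 1.4 -0.5  0.1] gap 0.595
(array([ 1.12, 11.44, -0.11]), np.float64(0.29))
[ 718.32090593 -227.32541284   86.06118098]
```

{"op": "servo_tool", "data": {"moves": [[[1.1, 11.4, 0, 0, 0.6], [1.1, 11.4, 0, 0, 0.6], [1.1, 11.4, 0, 0, 0.6], [1.1, 11.4, 0, 0, 0.6], [1.1, 11.4, 0, 0, 0.6]]]}}

```text
t: 13.45
ee_pos: [569.6, -232.9, 178.4]
tool_rot: [-0.001, 0.999, 0.035, -0.002]
ft_force: [0.1, 1.2, -0.7]
finger_gap: 0.601
```

```bash
python3 snap.py wrist w9; python3 go.py 581 -233.5 22.5 4.2;python3 - <<'E'
from h import *
for f in ("w9",):
    d=load(f+".npz")
    for o in handles(d,d["T"]):
        if o[0] in("dark","light"): print(f,*o)
E
```

```text
13.45 [ 569.6 -232.9  178.4]
t 13.5 pos [ 570.  -230.3  178.8] f [-0.3 -0.2 -0.3] gap 0.601
(array([ 1.12,  0.43, 15.62]), np.float64(0.04))
w9 light 582.1 -235.1 22.0 4.1 99.9 23.9 [322. 170.]
w9 light 573.3 -334.6 21.9 7.9 100.6 23.3 [427. 184.]
w9 dark 579.0 -424.6 21.6 -3.3 72.1 23.7 [523. 180.]
w9 dark 453.2 -232.1 21.5 -0.4 34.3 19.8 [312. 296.]
```

View pics/w9.png

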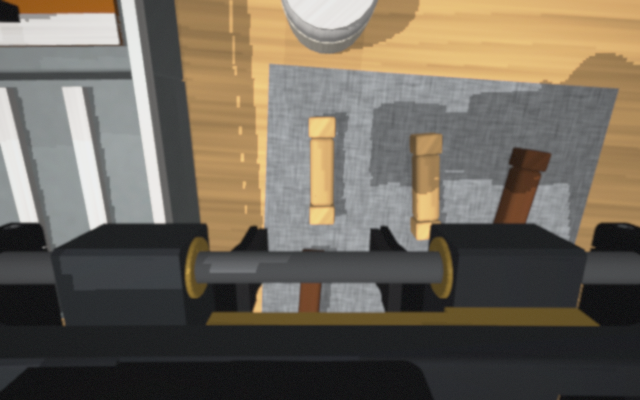

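{"op": "servo_tool", "data": {"moves": [[[1.2, 0.4, 4, 0, 0.6], [1.2, 0.4, 8, 0, 0.6], [1.2, 0.4, 11, 0, 0.6], [1.2, 0.4, 13.5, 0, 0.6], [1.2, 0.4, 15.5, 0, 0.6], [1.2, 0.4, 15.5, 0, 0.6], [1.2, 0.4, 15.5, 0, 0.6], [1.2, 0.4, 15.5, 0, 0], [1.2, 0.4, 15.5, 0, 0], [1.2, 0.4, 15.5, 0, 0]]]}}

```text
t: 14.33
ee_pos: [584.6, -233.6, 27.7]
tool_rot: [0.001, 0.999, 0.038, 0.001]
ft_force: [0.4, -1.1, 0.6]
finger_gap: 0.455
```

{"op": "servo_tool", "data": {"moves": [[[0, 0, 0, 0, 0], [0, 0, 0, 0, 0], [0, 0, -3, 0, 0], [0, 0, -7, 0, 0], [0, 0, -11, 0, 0], [0, 0, -14, 0, 0], [0, 0, -16, 0, 0], [0, 0, -16, 0, 0]]]}}

```text
t: 15.0
ee_pos: [586.6, -234.3, 192.0]
tool_rot: [0.002, 0.999, 0.037, 0.005]
ft_force: [0.7, 0.6, -0.0]
finger_gap: 0.009
```

```bash
python3 - <<'E'
import math
a=math.radians(4.5)
for y in(-62,0,62): print(y,547-y*math.sin(a),0.2+y*math.cos(a))
E
python3 go.py 553 -61 180 4.4
```

```text
-62 551.8644639351264 -61.608874691453934
0 547.0 0.2
62 542.1355360648736 62.00887469145394
t 15.0 pos [ 586.6 -234.3  192. ] f [ 0.7  0.6 -0. ] gap 0.009
(array([ -2.06, -17.54,   1.1 ]), np.float64(-0.12))
```

```bash
python3 snap.py wrist w10; python3 snap.py top t10;python3 - <<'E'
from h import *
for f in ("w10","t10"):
    d=load(f+".npz")
    for o in handles(d,d["T"]):
        if o[0] in("dark","light"): print(f,*o)
E
```

```text
15.0 [ 586.6 -234.3  192. ]
15.05 [ 585.1 -234.   189.2]
w10 light 586.4 -234.5 21.9 4.2 89.3 23.7 [317. 182.]
w10 light 588.8 -332.4 21.9 8.3 69.4 22.3 [417. 189.]
w10 dark 571.4 -423.3 21.4 -5.3 87.9 23.2 [505. 203.]
w10 dark 471.7 -423.5 21.6 2.0 50.6 23.2 [484. 299.]
t10 light 572.2 -233.9 24.0 3.6 78.8 21.9 [424. 167.]
t10 light 557.3 -327.5 23.3 3.1 67.6 11.0 [457. 169.]
t10 light 581.0 148.4 54.6 40.6 31.3 30.5 [290. 169.]
t10 light 447.0 -324.4 24.2 2.5 99.5 24.9 [460. 208.]
t10 dark 529.6 845.0 45.4 -17.4 413.9 125.0 [ 55. 202.]
t10 dark 667.5 336.5 54.6 -83.1 27.3 25.8 [222. 143.]
t10 dark 406.3 -859.7 37.6 -0.4 224.4 10.9 [634. 207.]
t10 dark 445.5 -230.4 23.5 -0.6 97.1 24.4 [428. 211.]
t10 dark 392.3 531.0 16.1 1.6 96.8 21.3 [159. 246.]
```

View pics/w10.png

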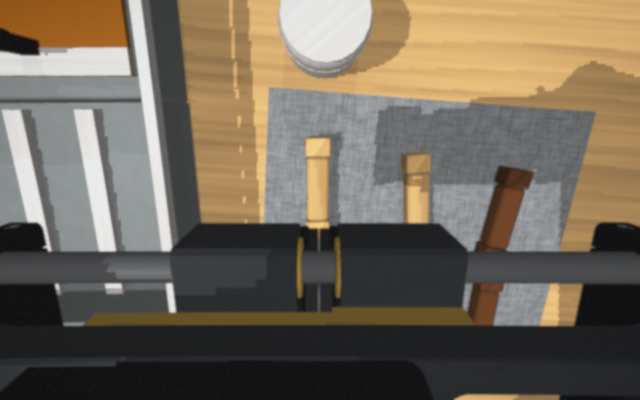

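```bash
python3 go.py 581.7 -234.3 23 4.2
```

```text
t 15.1 pos [ 583.7 -233.8  187. ] f [-0.4 -0.6 -0.3] gap 0.01
(array([-0.24,  0.02, 16.4 ]), np.float64(0.08))
```

{"op": "servo_tool", "data": {"moves": [[[-0.3, 0, 0, 0, 0.5], [-0.3, 0, 0, 0, 0.5], [-0.3, 0, 0, 0, 0.5], [-0.3, 0, 0, 0, 0.5], [-0.3, 0, 0, 0, 0.5], [-0.3, 0, 0, 0, 0.5]]]}}

```text
t: 15.6
ee_pos: [580.5, -233.7, 185.5]
tool_rot: [-0.0, 0.999, 0.038, -0.0]
ft_force: [-1.0, -0.4, -0.1]
finger_gap: 0.371
```

```bash
python3 go.py 581.7 -234.5 23 4.2
```

```text
t 15.6 pos [ 580.5 -233.7  185.5] f [-1.  -0.4 -0.1] gap 0.371
(array([ 0.12,  0.1 , 16.25]), np.float64(0.11))
```

{"op": "servo_tool", "data": {"moves": [[[0, 0.1, 4, 0, 0.5], [0, 0.1, 8, 0, 0.5], [0, 0.1, 11, 0, 0.5], [0, 0.1, 12.5, 0, 0.5], [0, 0.1, 12.5, 0, 0.5], [0, 0.1, 14, 0, 0.5], [0, 0.1, 16.2, 0, 0.5], [0, 0.1, 16.2, 0, 0.5], [0, 0.1, 16.2, 0, 0.5], [0, 0.1, 16.2, 0, 0.5]]]}}

```text
t: 16.43
ee_pos: [581.8, -235.0, 25.5]
tool_rot: [0.0, 0.999, 0.038, 0.001]
ft_force: [0.2, 0.1, 0.5]
finger_gap: 0.5
```

{"op": "servo_tool", "data": {"moves": [[[0, 0, 0, 0, 0], [0, 0, 0, 0, 0], [0, 0, 0, 0, 0], [0, 0, 0, 0, 0], [0, 0, 0, 0, 0], [0, 0, 0, 0, 0]]]}}

```text
t: 16.93
ee_pos: [580.9, -234.9, 24.5]
tool_rot: [0.0, 0.999, 0.037, 0.0]
ft_force: [-0.4, 0.6, 4.0]
finger_gap: 0.252
```

{"op": "servo_tool", "data": {"moves": [[[0, 0, -3, 0, 0], [0, 0, -7, 0, 0], [0, 0, -11, 0, 0], [0, 0, -14, 0, 0], [0, 0, -16, 0, 0], [0, 0, -16, 0, 0]]]}}

```text
t: 17.43
ee_pos: [583.5, -235.4, 189.4]
tool_rot: [0.002, 0.999, 0.037, 0.005]
ft_force: [-0.3, -0.2, -0.9]
finger_gap: 0.248
```

```bash
python3 go.py 549 -61.6 180 4.4
```

```text
t 17.43 pos [ 583.5 -235.4  189.4] f [-0.3 -0.2 -0.9] gap 0.248
(array([ -2.15, -17.59,   0.84]), np.float64(-0.1))
```

{"op": "servo_tool", "data": {"moves": [[[-2.2, -17.6, 0.8, 0, 0], [-2.2, -17.6, 0.8, 0, 0], [-2.2, -17.6, 0.8, 0, 0], [-2.2, -17.6, 0.8, 0, 0], [-2.2, -17.6, 0.8, 0, 0], [-2.2, -17.6, 0.8, 0, 0], [-2.2, -17.6, 0.8, 0, 0], [-2.2, -17.6, 0.8, 0, 0]]]}}

```text
t: 18.1
ee_pos: [545.4, -62.6, 175.3]
tool_rot: [0.0, 0.999, 0.037, -0.0]
ft_force: [-0.2, -0.5, 0.5]
finger_gap: 0.254
```

```bash
python3 snap.py wrist w11; python3 go.py 551 -61.6 49.5 4.5
```

```text
18.1 [545.4 -62.6 175.3]
t 18.15 pos [545.5 -63.  175.3] f [ 0.4 -1.1  0.8] gap 0.25
(array([ 0.57, -0.1 , 12.58]), np.float64(-0.37))
```

View pics/w11.png

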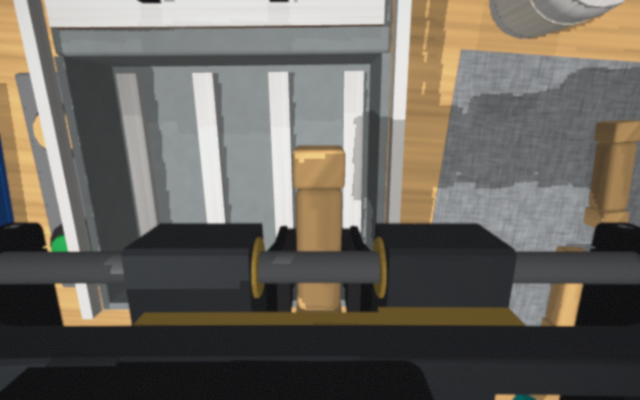

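{"op": "servo_tool", "data": {"moves": [[[0.4, 0, 4, 0, 0], [0.4, 0, 7.5, 0, 0], [0.4, 0, 9.5, 0, 0], [0.4, 0, 10.8, 0, 0], [0.4, 0, 11.8, 0, 0], [0.4, 0, 12.5, 0, 0], [0.4, 0, 12.5, 0, 0], [0.4, 0, 12.5, 0, 0]]]}}

```text
t: 18.82
ee_pos: [550.1, -61.3, 51.1]
tool_rot: [0.0, 0.999, 0.037, 0.001]
ft_force: [-0.0, 0.5, -0.7]
finger_gap: 0.244
```

{"op": "servo_tool", "data": {"moves": [[[0, 0, 0.1, 0, 0], [0, 0, 0.1, 0, 0.42], [0, 0, 0.1, 0, 0.42], [0, 0, 0.1, 0, 0.42], [0, 0, 0.1, 0, 0.42], [0, 0, 0.1, 0, 0.42], [0, 0, -3, 0, 0.42], [0, 0, -7, 0, 0.42], [0, 0, -11, 0, 0.42], [0, 0, -13, 0, 0.42]]]}}

```text
t: 19.65
ee_pos: [551.6, -60.2, 185.5]
tool_rot: [0.0, 0.999, 0.038, 0.003]
ft_force: [0.5, 0.4, -0.4]
finger_gap: 0.421
```

```bash
python3 snap.py wrist w12; python3 snap.py top t12; python3 go.py 560 -334 180 7.8;python3 - <<'E'
from h import *
for f in ("w12","t12"):
    d=load(f+".npz")
    for o in handles(d,d["T"]):
        if o[0] in("dark","light"): print(f,*o)
E
```

```text
19.65 [551.6 -60.2 185.5]
19.7 [553.3 -60.3 188.2]
t 19.75 pos [552.3 -60.4 185.4] f [ 1.   0.1 -0.2] gap 0.421
(array([-1.29, 27.34,  0.59]), np.float64(-3.5))
w12 light 580.5 158.9 52.7 3.7 25.8 9.7 [ 54. 139.]
w12 light 573.6 -334.2 21.9 7.8 98.8 24.8 [610. 178.]
w12 light 550.7 -61.5 47.0 4.0 99.2 23.6 [319. 188.]
w12 light 445.4 -324.2 21.7 2.1 50.1 22.6 [564. 303.]
t12 light 580.6 148.1 54.7 54.4 31.3 30.9 [290. 169.]
t12 light 534.8 -61.8 48.6 3.1 66.7 22.8 [366. 182.]
t12 light 447.3 -323.1 23.5 3.7 99.1 22.6 [460. 208.]
t12 dark 537.9 843.6 45.1 -13.2 409.6 94.8 [ 56. 201.]
t12 dark 667.6 337.2 53.0 87.1 27.3 25.1 [222. 143.]
t12 dark 564.3 -420.6 23.2 -5.5 99.7 22.9 [488. 166.]
t12 dark 403.2 -859.2 37.3 0.3 229.6 10.5 [634. 207.]
t12 dark 453.7 -421.5 23.5 0.9 97.0 22.6 [493. 204.]
t12 dark 391.9 531.4 16.5 2.4 96.4 20.0 [159. 245.]
```

View pics/w12.png

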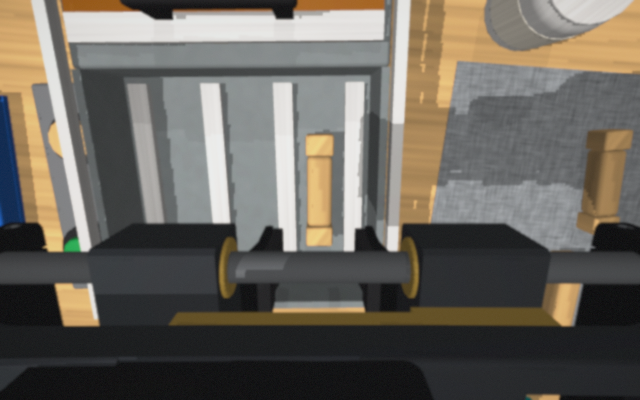

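{"op": "servo_tool", "data": {"moves": [[[0.2, 27.4, 0.6, -3.5, 0.5], [0.2, 27.4, 0.6, -3.5, 0.5], [0.2, 27.4, 0.6, -3.5, 0.5], [0.2, 27.4, 0.6, -3.5, 0.5], [0.2, 27.4, 0.6, -3.5, 0.5], [0.2, 27.4, 0.6, -3.5, 0.5], [0.2, 27.4, 0.6, -3.5, 0.5], [0.2, 27.4, 0.6, -3.5, 0.5], [0.2, 27.4, 0.6, -3.5, 0.5]]]}}

```text
t: 20.5
ee_pos: [570.6, -335.4, 172.8]
tool_rot: [-0.001, 0.998, 0.066, -0.001]
ft_force: [-0.5, -0.5, 0.2]
finger_gap: 0.5
```

```bash
python3 snap.py wrist w13; python3 - <<'E'
from h import *
for f in ("w13",):
    d=load(f+".npz")
    for o in handles(d,d["T"]):
        if o[0] in("dark","light"): print(f,*o)
E
python3 go.py 573.5 -334.6 24 7.8
```

```text
20.5 [ 570.6 -335.4  172.8]
w13 light 573.8 -334.7 22.0 8.2 100.1 23.8 [318. 180.]
w13 light 454.4 -324.7 21.7 3.2 36.2 21.6 [292. 297.]
w13 dark 567.4 -423.1 21.9 -4.1 95.6 24.1 [413. 192.]
t 20.55 pos [ 571.4 -333.   173.3] f [0.6 0.6 0.8] gap 0.501
(array([ 0.22,  0.22, 14.93]), np.float64(-0.01))
```

View pics/w13.png

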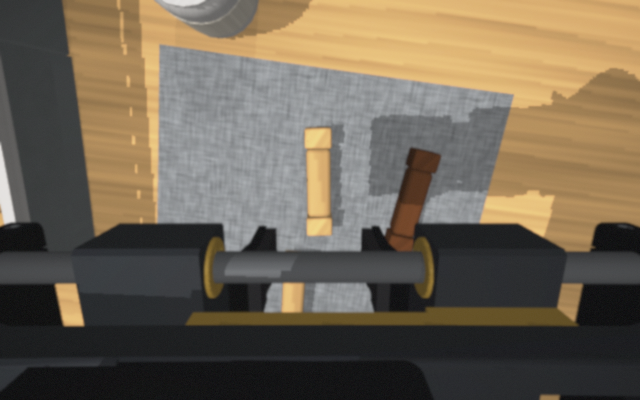

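{"op": "servo_tool", "data": {"moves": [[[0.2, 0.2, 4, 0, 0.5], [0.2, 0.2, 8, 0, 0.5], [0.2, 0.2, 11, 0, 0.5], [0.2, 0.2, 13, 0, 0.5], [0.2, 0.2, 14.9, 0, 0.5], [0.2, 0.2, 14.9, 0, 0.5], [0.2, 0.2, 14.9, 0, 0.5], [0.2, 0.2, 14.9, 0, 0.5]]]}}

```text
t: 21.22
ee_pos: [575.5, -334.3, 27.2]
tool_rot: [0.0, 0.998, 0.069, 0.001]
ft_force: [0.4, 0.6, 0.9]
finger_gap: 0.504
```

{"op": "servo_tool", "data": {"moves": [[[0, 0, 0, 0, 0], [0, 0, 0, 0, 0], [0, 0, 0, 0, 0], [0, 0, 0, 0, 0], [0, 0, 0, 0, 0], [0, 0, 0, 0, 0]]]}}

```text
t: 21.72
ee_pos: [574.5, -335.6, 26.6]
tool_rot: [0.0, 0.998, 0.068, 0.0]
ft_force: [-1.1, -0.5, 4.5]
finger_gap: 0.244
```

{"op": "servo_tool", "data": {"moves": [[[0, 0, -3, 0, 0], [0, 0, -7, 0, 0], [0, 0, -11, 0, 0], [0, 0, -14, 0, 0], [0, 0, -16, 0, 0], [0, 0, -16, 0, 0]]]}}

```text
t: 22.22
ee_pos: [577.0, -336.4, 191.6]
tool_rot: [0.003, 0.998, 0.068, 0.004]
ft_force: [-0.2, -0.9, -0.0]
finger_gap: 0.246
```

```bash
python3 go.py 547 0.2 180 4.4
```

```text
t 22.22 pos [ 577.  -336.4  191.6] f [-0.2 -0.9 -0. ] gap 0.246
(array([  1.58, -33.77,   0.98]), np.float64(3.39))
```

{"op": "servo_tool", "data": {"moves": [[[1.6, -33.8, 1, 3.4, 0], [1.6, -33.8, 1, 3.4, 0], [1.6, -33.8, 1, 3.4, 0], [1.6, -33.8, 1, 3.4, 0], [1.6, -33.8, 1, 3.4, 0], [1.6, -33.8, 1, 3.4, 0], [1.6, -33.8, 1, 3.4, 0], [1.6, -33.8, 1, 3.4, 0], [1.6, -33.8, 1, 3.4, 0], [1.6, -33.8, 1, 3.4, 0]]]}}

```text
t: 23.05
ee_pos: [543.0, 5.7, 175.0]
tool_rot: [-0.001, 0.999, 0.042, -0.001]
ft_force: [0.1, -0.4, -0.7]
finger_gap: 0.248
```

```bash
python3 snap.py wrist w14; python3 go.py 549 -0.5 51.6 4.4
```

```text
23.05 [543.    5.7 175. ]
t 23.1 pos [543.5   2.6 174.9] f [ 1.2 -0.3 -0.4] gap 0.25
(array([ 0.54,  0.35, 12.33]), np.float64(0.17))
```

View pics/w14.png

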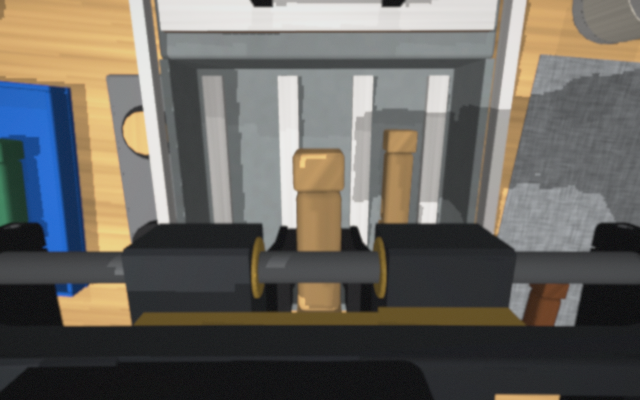

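{"op": "servo_tool", "data": {"moves": [[[0.4, 0.1, 3, 0, 0], [0.4, 0.1, 7, 0, 0], [0.4, 0.1, 9, 0, 0], [0.4, 0.1, 9, 0, 0], [0.4, 0.1, 9, 0, 0]]]}}

```text
t: 23.52
ee_pos: [547.7, -1.1, 84.7]
tool_rot: [0.0, 0.999, 0.037, -0.002]
ft_force: [1.2, 0.6, -0.4]
finger_gap: 0.245
```

```bash
python3 go.py 549 -0.5 51 4.4
```

```text
t 23.52 pos [547.7  -1.1  84.7] f [ 1.2  0.6 -0.4] gap 0.245
(array([ 0.15, -0.05,  3.37]), np.float64(-0.16))
```

{"op": "servo_tool", "data": {"moves": [[[0.1, 0, 1.5, 0, 0], [0.1, 0, 2.6, 0, 0], [0.1, 0, 3.3, 0, 0], [0.1, 0, 3.3, 0, 0], [0.1, 0, 3.3, 0, 0], [0.1, 0, 3.3, 0, 0]]]}}

```text
t: 24.02
ee_pos: [549.9, 1.0, 53.6]
tool_rot: [0.0, 0.999, 0.038, 0.001]
ft_force: [-0.1, 0.4, -0.6]
finger_gap: 0.245
```

{"op": "servo_tool", "data": {"moves": [[[0, 0, 0, 0, 0.42], [0, 0, 0, 0, 0.42], [0, 0, 0, 0, 0.42], [0, 0, 0, 0, 0.42], [0, 0, 0, 0, 0.42], [0, 0, -3, 0, 0.42], [0, 0, -7, 0, 0.42], [0, 0, -11, 0, 0.42], [0, 0, -13, 0, 0.42]]]}}

```text
t: 24.77
ee_pos: [551.3, 1.7, 187.5]
tool_rot: [0.0, 0.999, 0.039, 0.003]
ft_force: [0.8, 0.2, 0.6]
finger_gap: 0.42
```

```bash
python3 snap.py wrist w15; python3 snap.py top t15; python3 go.py 440 -323.5 180 3.5;python3 - <<'E'
from h import *
for f in ("w15","t15"):
    d=load(f+".npz")
    for o in handles(d,d["T"]):
        if o[0] in("dark","light"): print(f,*o)
E
```

```text
24.77 [551.3   1.7 187.5]
24.82 [553.1   1.8 190.1]
t 24.87 pos [552.1   1.5 187.4] f [ 0.3 -0.9 -1. ] gap 0.425
(array([-13.67,  31.55,   0.64]), np.float64(0.89))
w15 light 581.2 154.1 52.6 4.2 32.2 18.7 [139. 144.]
w15 light 548.8 0.6 47.0 5.0 99.1 23.2 [319. 190.]
w15 light 551.0 -61.4 47.0 4.3 99.1 23.5 [389. 193.]
w15 dark 452.7 -242.0 22.7 1.0 28.8 9.1 [548. 294.]
t15 light 580.7 148.4 54.0 33.1 31.3 30.5 [290. 169.]
t15 light 536.8 -0.6 48.9 2.8 74.5 22.5 [344. 182.]
t15 light 445.9 -324.5 23.5 1.8 96.3 24.6 [460. 209.]
t15 dark 533.2 843.4 45.1 -15.7 409.6 111.2 [ 55. 202.]
t15 dark 668.4 337.2 53.5 88.4 26.6 24.3 [222. 143.]
t15 dark 563.6 -420.5 23.4 -3.5 100.1 26.6 [488. 166.]
t15 dark 407.7 -860.1 37.2 -0.3 220.7 10.8 [634. 207.]
t15 dark 453.8 -421.6 23.4 1.2 98.7 23.2 [493. 204.]
t15 dark 392.4 531.2 16.2 3.3 97.1 20.4 [159. 245.]
```

View pics/w15.png

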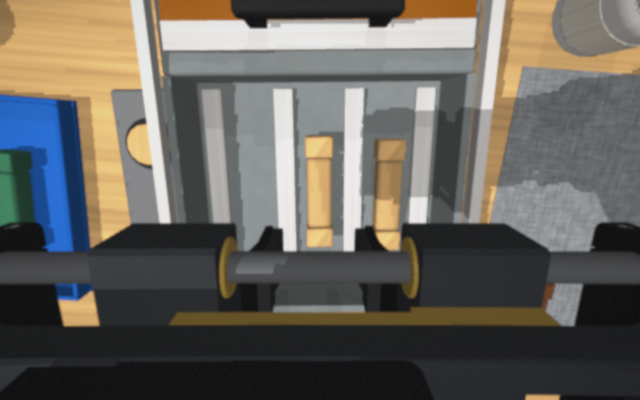

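{"op": "servo_tool", "data": {"moves": [[[-13.3, 31.6, 0.6, 0.9, 0.5], [-13.3, 31.6, 0.6, 0.9, 0.5], [-13.3, 31.6, 0.6, 0.9, 0.5], [-13.3, 31.6, 0.6, 0.9, 0.5], [-13.3, 31.6, 0.6, 0.9, 0.5], [-13.3, 31.6, 0.6, 0.9, 0.5], [-13.3, 31.6, 0.6, 0.9, 0.5], [-13.3, 31.6, 0.6, 0.9, 0.5], [-13.3, 31.6, 0.6, 0.9, 0.5], [-13.3, 31.6, 0.6, 0.9, 0.5]]]}}

```text
t: 25.7
ee_pos: [438.0, -328.3, 175.3]
tool_rot: [0.0, 1.0, 0.026, -0.001]
ft_force: [0.2, -0.0, -0.6]
finger_gap: 0.501
```

```bash
python3 snap.py wrist w16; python3 - <<'E'
from h import *
for f in ("w16",):
    d=load(f+".npz")
    for o in handles(d,d["T"]):
        if o[0] in("dark","light"): print(f,*o)
E
python3 go.py 447 -324.3 24 3.5
```

```text
25.7 [ 438.  -328.3  175.3]
w16 light 447.2 -325.5 22.0 2.9 99.9 23.7 [315. 173.]
w16 dark 556.8 -421.6 21.1 -3.4 82.1 24.0 [434.  55.]
w16 dark 454.8 -423.0 21.8 0.3 97.5 23.1 [422. 164.]
w16 dark 419.2 -237.2 21.2 -0.7 97.3 21.4 [225. 192.]
t 25.75 pos [ 439.5 -325.3  175.6] f [-0.2  0.1  0.2] gap 0.501
(array([ 0.78, -0.04, 15.16]), np.float64(-0.22))
```

View pics/w16.png

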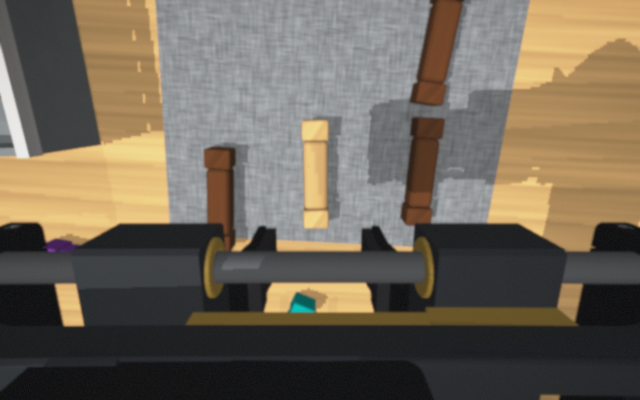

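{"op": "servo_tool", "data": {"moves": [[[0.7, 0, 4, 0, 0.5], [0.7, 0, 8, 0, 0.5], [0.7, 0, 11, 0, 0.5], [0.7, 0, 13, 0, 0.5], [0.7, 0, 15.2, 0, 0.5], [0.7, 0, 15.2, 0, 0.5], [0.7, 0, 15.2, 0, 0.5], [0.7, 0, 15.2, 0, 0.5]]]}}

```text
t: 26.42
ee_pos: [449.2, -322.8, 25.8]
tool_rot: [0.0, 1.0, 0.032, 0.001]
ft_force: [-0.1, -0.0, 1.2]
finger_gap: 0.501
```

{"op": "servo_tool", "data": {"moves": [[[0, 0, 0, 0, 0], [0, 0, 0, 0, 0], [0, 0, 0, 0, 0], [0, 0, 0, 0, 0], [0, 0, 0, 0, 0], [0, 0, 0, 0, 0]]]}}

```text
t: 26.92
ee_pos: [448.2, -324.2, 25.6]
tool_rot: [0.0, 1.0, 0.03, 0.0]
ft_force: [-0.5, -0.4, 4.5]
finger_gap: 0.248
```

{"op": "servo_tool", "data": {"moves": [[[0, 0, -3, 0, 0], [0, 0, -7, 0, 0], [0, 0, -11, 0, 0], [0, 0, -14, 0, 0], [0, 0, -16, 0, 0], [0, 0, -16, 0, 0]]]}}

```text
t: 27.42
ee_pos: [450.4, -325.2, 189.8]
tool_rot: [0.003, 1.0, 0.03, 0.004]
ft_force: [1.0, -0.5, -0.4]
finger_gap: 0.248
```

```bash
python3 go.py 542 61.5 180 4.4
```

```text
t 27.42 pos [ 450.4 -325.2  189.8] f [ 1.  -0.5 -0.4] gap 0.248
(array([ 11.48, -38.05,   0.83]), np.float64(-0.91))
```

{"op": "servo_tool", "data": {"moves": [[[11.5, -38, 0.8, -0.9, 0], [11.5, -38, 0.8, -0.9, 0], [11.5, -38, 0.8, -0.9, 0], [11.5, -38, 0.8, -0.9, 0], [11.5, -38, 0.8, -0.9, 0], [11.5, -38, 0.8, -0.9, 0], [11.5, -38, 0.8, -0.9, 0], [11.5, -38, 0.8, -0.9, 0], [11.5, -38, 0.8, -0.9, 0], [11.5, -38, 0.8, -0.9, 0]]]}}

```text
t: 28.25
ee_pos: [539.1, 68.4, 176.0]
tool_rot: [-0.002, 0.999, 0.041, -0.0]
ft_force: [0.4, 0.6, -0.3]
finger_gap: 0.248
```

```bash
python3 go.py 545 61 80 4.4
```

```text
t 28.25 pos [539.1  68.4 176. ] f [ 0.4  0.6 -0.3] gap 0.248
(array([0.53, 0.81, 9.6 ]), np.float64(0.35))
```

{"op": "servo_tool", "data": {"moves": [[[0.4, 0, 0, 0, 0], [0.4, 0, 3, 0, 0], [0.4, 0, 7, 0, 0], [0.4, 0, 9, 0, 0], [0.4, 0, 9, 0, 0], [0.4, 0, 9, 0, 0], [0.4, 0, 9, 0, 0]]]}}

```text
t: 28.83
ee_pos: [544.3, 62.7, 87.7]
tool_rot: [-0.0, 0.999, 0.038, 0.001]
ft_force: [0.1, 0.4, -0.1]
finger_gap: 0.249
```

```bash
python3 snap.py wrist w17; python3 go.py 545 61 51 4.4
```

```text
28.83 [544.3  62.7  87.7]
t 28.88 pos [544.8  62.8  88.4] f [-0.4 -0.9 -0.1] gap 0.245
(array([-0.  ,  0.18,  3.74]), np.float64(-0.03))
```

View pics/w17.png

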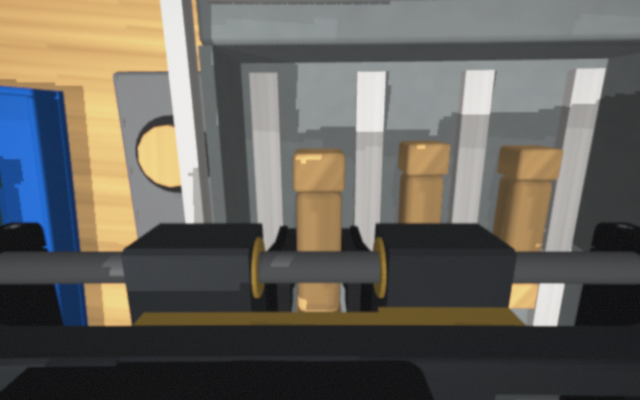

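{"op": "servo_tool", "data": {"moves": [[[0, 0.1, 1.5, 0, 0], [0, 0.1, 2.6, 0, 0], [0, 0.1, 3.6, 0, 0], [0, 0.1, 3.6, 0, 0], [0, 0.1, 3.6, 0, 0], [0, 0.1, 3.6, 0, 0]]]}}

```text
t: 29.38
ee_pos: [543.7, 61.9, 51.0]
tool_rot: [0.0, 0.999, 0.038, 0.0]
ft_force: [0.6, -0.4, 0.4]
finger_gap: 0.249
```

{"op": "servo_tool", "data": {"moves": [[[0, 0, 0, 0, 0.42], [0, 0, 0, 0, 0.42], [0, 0, 0, 0, 0.42], [0, 0, 0, 0, 0.42], [0, 0, 0, 0, 0.42], [0, 0, -3, 0, 0.42], [0, 0, -7, 0, 0.42], [0, 0, -11, 0, 0.42], [0, 0, -13, 0, 0.42]]]}}

```text
t: 30.13
ee_pos: [545.5, 62.6, 185.4]
tool_rot: [-0.0, 0.999, 0.039, 0.003]
ft_force: [0.7, -0.1, -0.1]
finger_gap: 0.418
```

```bash
python3 snap.py wrist w18; python3 snap.py top t18; python3 snap.py scene s18; python3 go.py 720 14 180 4.4;python3 - <<'E'
from h import *
for f in ("w18","t18"):
    d=load(f+".npz")
    for o in handles(d,d["T"]):
        if o[0] in("green","light"): print(f,*o)
E
```

```text
30.13 [545.5  62.6 185.4]
30.18 [547.2  63.  188.1]
30.23 [546.3  62.6 185.3]
t 30.28 pos [544.7  61.9 182.8] f [ 0.7 -0.4 -0.8] gap 0.421
(array([17.11,  6.12,  0.36]), np.float64(-0.01))
w18 light 581.9 149.1 52.5 2.8 33.0 27.6 [218. 143.]
w18 light 549.0 0.6 47.0 4.7 99.8 23.9 [389. 189.]
w18 light 543.0 61.2 47.0 4.5 98.9 23.0 [319. 191.]
w18 light 563.3 -60.4 46.9 4.4 75.4 23.8 [460. 181.]
w18 green 512.3 294.2 26.6 -1.2 97.3 23.3 [ 75. 200.]
t18 light 530.0 60.9 48.5 3.2 73.5 22.6 [322. 186.]
t18 green 515.6 385.7 28.3 -2.5 96.2 21.1 [208. 199.]
t18 green 509.3 294.6 28.0 -1.8 98.0 18.4 [240. 199.]
```

View pics/w18.png

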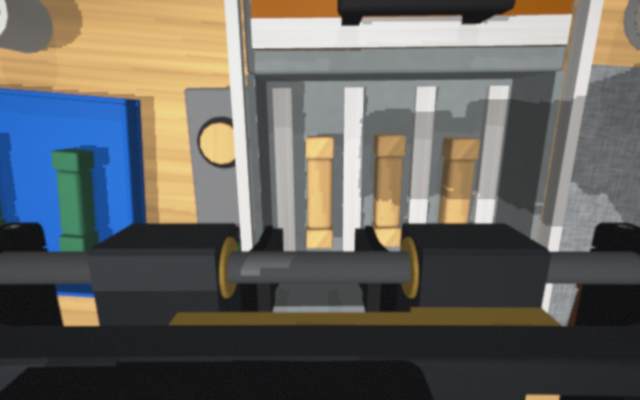

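View pics/s18.png

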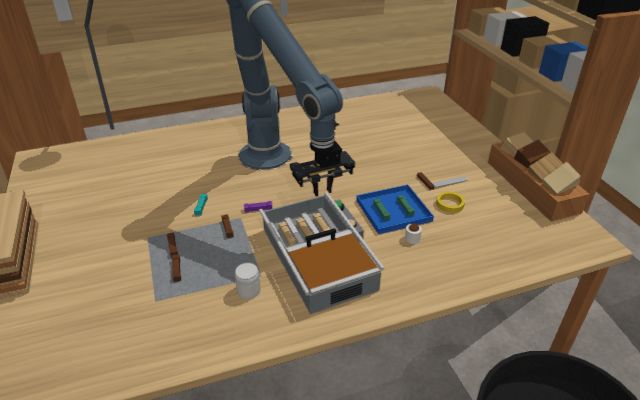

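{"op": "servo_tool", "data": {"moves": [[[17.8, 6.1, -0.5, 0, 0], [17.8, 6.1, -0.5, 0, 0], [17.8, 6.1, -0.5, 0, 0], [17.8, 6.1, -0.5, 0, 0], [17.8, 6.1, -0.5, 0, 0], [17.8, 6.1, -0.5, 0, 0], [17.8, 6.1, -0.5, 0, 0], [17.8, 6.1, -0.5, 0, 0]]]}}

```text
t: 30.95
ee_pos: [724.1, 15.4, 183.9]
tool_rot: [-0.0, 0.999, 0.039, -0.002]
ft_force: [-0.5, 0.4, -0.2]
finger_gap: 0.013
```

```bash
python3 snap.py wrist w19; python3 go.py 722 13.5 114 4.5;  python3 - <<'E'
from h import *
d=load("t18.npz");T=d["T"]
i=d["color"];cv2.imwrite("pics/t19.png",cv2.resize(i[60:240,270:410],None,fx=3,fy=3)[:,:,::-1])
E
```

```text
30.95 [724.1  15.4 183.9]
t 31.0 pos [724.   15.6 184.6] f [-0.1  0.5 -0. ] gap 0.007
(array([-0.2 ,  0.19,  7.06]), np.float64(-0.01))
```

View pics/w19.png

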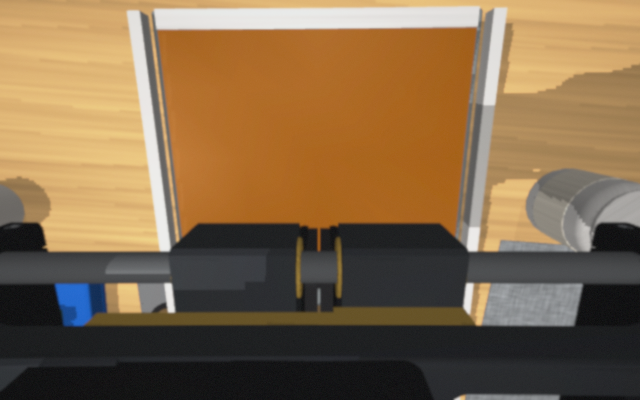

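View pics/t19.png

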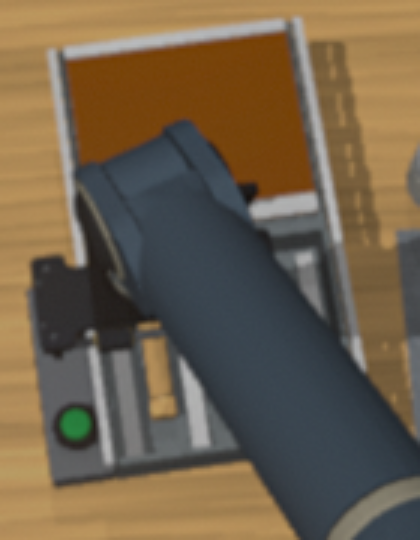

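{"op": "servo_tool", "data": {"moves": [[[0, 0.1, 3, 0, 0], [0, 0.1, 6, 0, 0], [0, 0.1, 7, 0, 0], [0, 0.1, 7, 0, 0], [-2, 0.1, 7, 0, 0], [-4, 0.1, 7, 0, 0], [-6, 0.1, 7, 0, 0], [-8, 0.1, 7, 0, 0]]]}}

```text
t: 31.67
ee_pos: [647.5, 8.1, 118.2]
tool_rot: [-0.0, 0.999, 0.039, 0.003]
ft_force: [3.4, -0.0, -2.1]
finger_gap: 0.004
```

```bash
 python3 go.py 483 -5 114 4.5
```

```text
t 31.67 pos [647.5   8.1 118.2] f [ 3.4 -0.  -2.1] gap 0.004
(array([-16.51,   0.03,   0.31]), np.float64(-0.06))
```

{"op": "servo_tool", "data": {"moves": [[[-2, 0, 0.2, 0, 0], [-4, 0, 0.3, 0, 0], [-6, 0, 0.3, 0, 0], [-8, 0, 0.3, 0, 0], [-10, 0, 0.3, 0, 0], [-12, 0, 0.3, 0, 0], [-13.5, 0, 0.3, 0, 0], [-14.5, 0, 0.3, 0, 0], [-15.2, 0, 0.3, 0, 0], [-15.5, 0, 0.3, 0, 0]]]}}

```text
t: 32.5
ee_pos: [491.9, -4.1, 114.2]
tool_rot: [0.0, 0.999, 0.039, 0.001]
ft_force: [2.7, 0.6, 2.1]
finger_gap: 0.006
```

{"op": "servo_tool", "data": {"moves": [[[-0.3, 0, 0, 0, 0], [-0.6, 0, 0, 0, 0], [-0.9, 0, 0, 0, 0], [-0.9, 0, 0, 0, 0]]]}}

```text
t: 32.83
ee_pos: [486.2, -4.5, 113.5]
tool_rot: [-0.001, 0.999, 0.039, 0.004]
ft_force: [8.9, 0.8, -3.1]
finger_gap: -0.001
```

{"op": "servo_tool", "data": {"moves": [[[-0.2, 0, 0, 0, 0], [-0.4, 0, 0, 0, 0], [-0.4, 0, 0, 0, 0], [-0.4, 0, 0, 0, 0]]]}}

```text
t: 33.17
ee_pos: [486.1, -4.5, 113.7]
tool_rot: [-0.002, 0.999, 0.039, 0.008]
ft_force: [17.1, 0.4, -12.0]
finger_gap: 0.002
```

{"op": "servo_tool", "data": {"moves": [[[2.5, 0, 0, 0, 0], [3, 0, -3, 0, 0], [3, 0, -7, 0, 0], [3, 0, -8, 0, 0], [2, -3, -8, 0, 0], [0, -7, -8, 0, 0], [-4, -9, -8, 0, 0], [-5, -9, -8, 0, 0], [-5, -9, -8, 0, 0]]]}}

```text
t: 33.92
ee_pos: [416.9, 81.6, 191.8]
tool_rot: [0.001, 0.999, 0.041, -0.003]
ft_force: [-0.0, -0.9, -1.3]
finger_gap: 0.004
```

```bash
python3 snap.py wrist w20; python3 snap.py top t20; python3 snap.py scene s20; python3 -c "
from plant import ctrl;print(ctrl.sense()['qpos'])"; python3 - <<'E'
from h import *
d=load("s20.npz");a=cv2.resize(d["color"][160:320,230:450],None,fx=2,fy=2);d=load("t20.npz");b=cv2.resize(d["color"][60:220,270:400],None,fx=2,fy=2)
cv2.imwrite("pics/o20.png",np.hstack([a,b])[:,:,::-1])
E
```

```text
33.92 [416.9  81.6 191.8]
33.97 [419.6  80.7 192.3]
34.02 [421.4  80.2 192.6]
[ 0.28576624  0.16738766 -0.62544174  2.10646917  0.12469319  0.9029375
 -1.90549853]
```

View pics/w20.png

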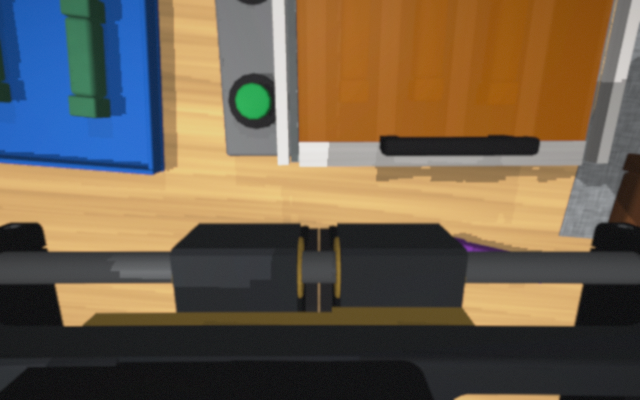

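View pics/o20.png

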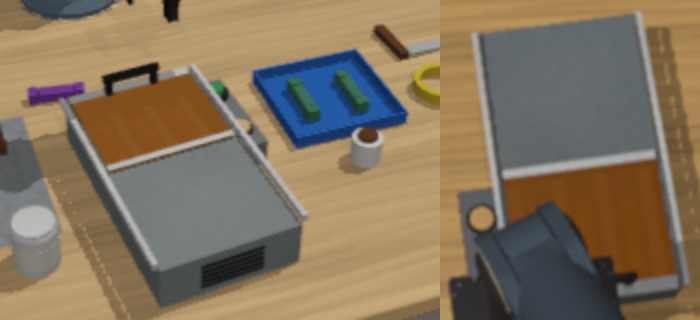

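```bash
python3 - <<'E'
from h import *
d=load("w20.npz");T=d["T"]
print(px(d,253,100,T),pz(d,253,100,T,66))
C=cloud(d,T);h=cv2.cvtColor(d["color"],cv2.COLOR_RGB2HSV)
m=(h[...,0]>50)&(h[...,0]<85)&(h[...,1]>100);m[:, :220]=0;m[:,290:]=0
p=C[m];print(len(p),np.median(p,0),p.min(0),p.max(0)); q=C[90:110,245:262].reshape(-1,3);print(q[:,2].min(),np.median(q[:,2]))
for q in((381,140),(538,140),(459,140)):print(px(d,*q,T))
E
python3 go.py 486.5 139 150; python3 go.py 486.5 139 150 -85.6
```

```text
[487.36222442 137.77464833  66.37151623] [487.36590312 137.84374277  66.        ]
1110 [486.73816335 138.14801721  65.32710856] [472.16647089  87.18474307  53.98437857] [501.21369898 155.01446994 338.39008871]
63.54987022626739 65.64147610886363
[468.3328105   43.66561278 113.62503674]
[476.86052759 -53.40737717 123.00477247]
[472.96949276  -3.66261455 123.34054922]
t 34.07 pos [422.3  80.  192.7] f [-0.4 -0.3 -0.3] gap 0.006
(array([ 6.85, -5.4 ,  4.27]), None)
t 34.07 pos [422.3  80.  192.7] f [-0.4 -0.3 -0.3] gap 0.006
(array([ 6.85, -5.4 ,  4.27]), np.float64(89.94))
```

```bash
python3 - <<'E'
from h import *
for f in("t2","t8","t20"):
    d=load(f+".npz");cv2.imwrite(f"pics/z_{f}.png",cv2.resize(d["color"][60:220,280:400],None,fx=5,fy=5,interpolation=cv2.INTER_CUBIC)[:600,:,::-1])
    cv2.imwrite
E
python3 - <<'E'
import cv2,numpy as np
a=cv2.imread("pics/z_t8.png");b=cv2.imread("pics/z_t20.png");cv2.imwrite("pics/zz.png",cv2.resize(np.hstack([a,b]),(800,400)))
E
```

```text
(no output)
```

View pics/zz.png

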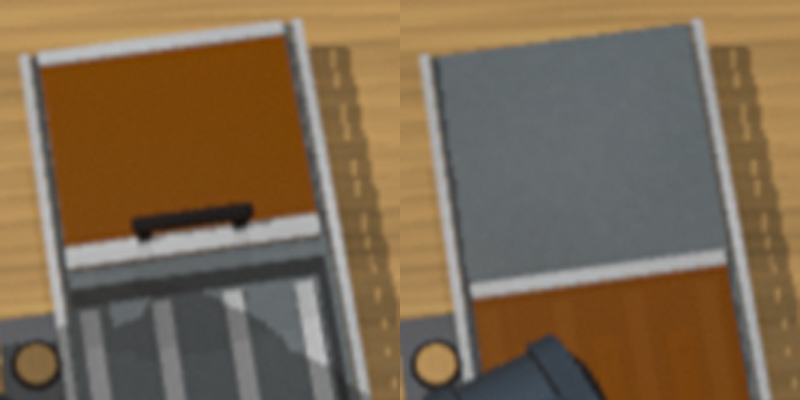

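```bash
python3 - <<'E'
from h import *
d=load("t20.npz");T=d["T"]
f=lambda x,y:pz(d,280+.3*x,60+.3*y,T,89)
for a,b in(((282,22),(323,250)),((38,54),(69,285)),((285,35),(325,264)),((40,66),(72,297))): 
    A,B=f(*a),f(*b);print(A.round(1),B.round(1),np.linalg.norm(A-B))
E
```

```text
[861.  -79.3  89. ] [653.2 -96.4  89. ] 208.45177073025522
[843.3 131.1  89. ] [635.2 114.8  89. ] 208.6799978362357
[848.6 -80.8  89. ] [641. -97.  89.] 208.23258362616113
[832.  129.9  89. ] [624.8 112.9  89. ] 207.90698735644196
```

{"op": "servo_tool", "data": {"moves": [[[6.9, -5.3, 0, 90, 0], [6.9, -5.3, 0, 90, 0], [6.9, -5.3, 0, 90, 0], [6.9, -5.3, 0, 90, 0], [6.9, -5.3, 0, 90, 0], [6.9, -5.3, 0, 90, 0], [6.9, -5.3, 0, 90, 0], [6.9, -5.3, 0, 90, 0], [6.9, -5.3, 0, 90, 0], [6.9, -5.3, 0, 90, 0]]]}}

```text
t: 34.9
ee_pos: [487.1, 136.4, 188.7]
tool_rot: [0.009, 0.911, -0.411, -0.007]
ft_force: [-0.2, 0.4, -1.6]
finger_gap: 0.008
```

```bash
python3 go.py 486.8 138.3 110 -85.6
```

```text
t 34.9 pos [487.1 136.4 188.7] f [-0.2  0.4 -1.6] gap 0.008
(array([-0.12, -0.27,  7.87]), np.float64(37.02))
```

{"op": "servo_tool", "data": {"moves": [[[-0.1, -0.2, 0, 37, 0], [-0.1, -0.2, 0, 37, 0], [-0.1, -0.2, 0, 37, 0], [-0.1, -0.2, 0, 37, 0], [-0.1, -0.2, 0, 37, 0], [-0.1, -0.2, 0, 37, 0], [-0.1, -0.2, 0, 37, 0], [-0.1, -0.2, 0, 37, 0]]]}}

```text
t: 35.57
ee_pos: [498.7, 128.1, 167.8]
tool_rot: [0.008, 0.742, -0.67, -0.011]
ft_force: [-0.7, -0.3, 0.2]
finger_gap: 0.005
```

```bash
python3 go.py 486.8 138.3 90 -85.6; python3 snap.py wrist w21
```

```text
t 35.57 pos [498.7 128.1 167.8] f [-0.7 -0.3  0.2] gap 0.005
(array([-1.09,  0.87,  7.82]), np.float64(1.44))
35.57 [498.7 128.1 167.8]
```

View pics/w21.png

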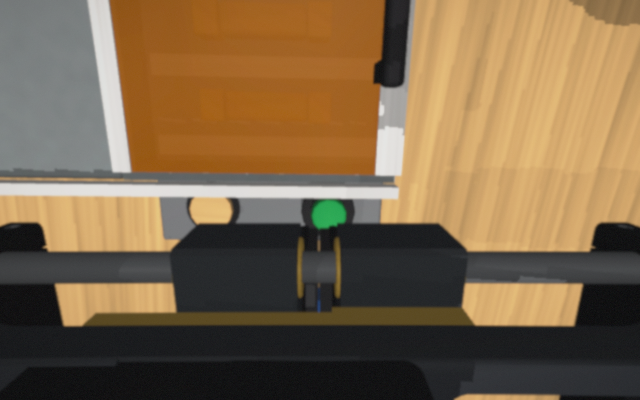

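{"op": "servo_tool", "data": {"moves": [[[0, 0, 0, 0, 0], [0, 0, 0, 0, 0], [0, 0, 0, 0, 0]]]}}

```text
t: 35.87
ee_pos: [498.8, 128.1, 170.2]
tool_rot: [0.004, 0.742, -0.67, -0.013]
ft_force: [0.6, 0.5, -0.1]
finger_gap: 0.007
```

```bash
python3 go.py 486.8 138.3 90 -85.6
```

```text
t 35.87 pos [498.8 128.1 170.2] f [ 0.6  0.5 -0.1] gap 0.007
(array([-1.03,  0.9 ,  8.06]), np.float64(1.41))
```

{"op": "servo_tool", "data": {"moves": [[[-1, 0.9, 3, 0, 0], [-1, 0.9, 5, 0, 0], [-1, 0.9, 6, 0, 0], [-1, 0.9, 6, 0, 0], [-1, 0.9, 6, 0, 0], [-1, 0.9, 6, 0, 0]]]}}

```text
t: 36.37
ee_pos: [488.0, 137.7, 111.1]
tool_rot: [0.004, 0.742, -0.67, -0.012]
ft_force: [0.2, -0.0, 1.0]
finger_gap: 0.01
```

```bash
python3 go.py 486.8 138.3 90 -85.6;python3 -c "
from plant import ctrl;print(ctrl.sense()['qpos'])"
```

```text
t 36.37 pos [488.  137.7 111.1] f [ 0.2 -0.   1. ] gap 0.01
(array([-0.04,  0.07,  2.11]), np.float64(1.4))
[-1.19372866  0.66125311  1.19264657  2.08048114 -0.77784925  0.97413574
 -2.60794118]
```

{"op": "servo_tool", "data": {"moves": [[[0, 0, 1.5, 0, 0], [0, 0, 2.5, 0, 0], [0, 0, 3, 0, 0], [0, 0, 3, 0, 0], [0, 0, 3, 0, 0]]]}}

```text
t: 36.78
ee_pos: [486.1, 138.4, 80.2]
tool_rot: [0.005, 0.742, -0.67, -0.013]
ft_force: [-2.0, 0.1, 2.1]
finger_gap: 0.008
```

{"op": "servo_tool", "data": {"moves": [[[0, 0, 0.3, 0, 0], [0, 0, 0.5, 0, 0], [0, 0, 0.7, 0, 0], [0, 0, 0.8, 0, 0], [0, 0, 0.8, 0, 0], [0, 0, 0.8, 0, 0]]]}}

```text
t: 37.28
ee_pos: [486.5, 138.3, 74.9]
tool_rot: [0.004, 0.742, -0.67, -0.014]
ft_force: [-7.8, 0.9, 30.5]
finger_gap: 0.005
```

{"op": "servo_tool", "data": {"moves": [[[0, 0, -1, 0, 0], [0, 0, -4, 0, 0], [0, 0, -8, 0, 0], [0, 0, -12, 0, 0], [0, 0, -14, 0, 0], [0, 0, -14, 0, 0], [0, 0, -14, 0, 0]]]}}

```text
t: 37.87
ee_pos: [503.8, 125.3, 191.9]
tool_rot: [-0.0, 0.749, -0.662, -0.023]
ft_force: [0.2, 0.6, -0.5]
finger_gap: 0.005
```

```bash
python3 snap.py wrist w22; python3 snap.py top t22; python3 snap.py scene s22; python3 - <<'E'
from h import *
for f in ("t22","s22"):
    d=load(f+".npz")
    for o in handles(d,d["T"]):
        if o[0] in("green","light","dark","purple","turq"): print(f,*o)
E
```

```text
37.87 [503.8 125.3 191.9]
37.92 [503.  125.3 191.1]
37.97 [502.6 125.3 190.7]
t22 dark 528.4 847.9 44.8 -18.3 415.9 126.9 [ 55. 202.]
t22 dark 667.8 336.8 53.9 85.9 27.1 24.8 [222. 143.]
t22 dark 563.9 -421.3 23.3 -4.6 100.7 24.3 [488. 166.]
t22 dark 405.0 -860.7 37.7 0.2 227.4 11.2 [634. 208.]
t22 dark 453.6 -421.5 23.3 0.5 96.9 24.1 [493. 204.]
t22 dark 415.6 -233.6 23.5 -2.0 97.4 24.9 [430. 221.]
t22 dark 390.9 531.4 16.7 2.3 94.1 21.1 [159. 246.]
t22 green 516.1 385.1 27.8 -1.6 96.8 22.4 [208. 199.]
t22 green 510.2 294.7 28.6 -2.0 95.3 18.2 [240. 196.]
t22 purple 345.8 -110.1 23.6 80.9 97.9 22.4 [388. 248.]
t22 turq 266.3 -300.6 24.1 -23.1 98.0 23.7 [459. 273.]
s22 dark -1081.1 -974.8 42.7 -1.6 466.3 267.8 [34. 90.]
s22 dark -433.2 1279.2 43.0 -83.9 346.9 78.7 [470.  69.]
s22 dark 449.0 1248.9 44.7 87.8 282.2 41.7 [584. 152.]
s22 dark 572.2 850.9 44.3 17.7 422.9 138.7 [534. 192.]
s22 dark 399.6 532.0 17.1 1.7 105.1 24.6 [425. 180.]
s22 dark 424.7 -232.7 22.5 -1.4 104.5 21.4 [227. 225.]
s22 dark 368.4 -890.8 36.1 -0.1 321.5 71.8 [ 19. 273.]
s22 dark 513.4 -419.8 22.2 -1.3 211.8 27.0 [174. 257.]
s22 green 519.3 385.4 29.0 -1.8 104.7 25.2 [406. 205.]
s22 green 513.4 294.2 28.1 -2.8 105.1 26.1 [381. 209.]
s22 purple 354.2 -108.9 22.2 85.0 96.1 42.4 [257. 206.]
s22 turq 272.9 -300.4 22.9 -23.1 106.1 24.0 [200. 203.]
```

View pics/t22.png

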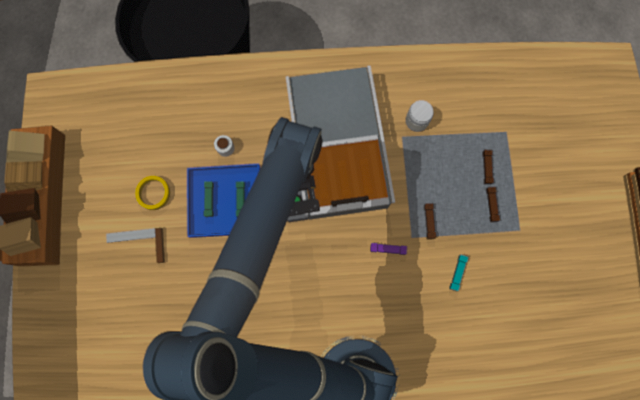

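View pics/s22.png

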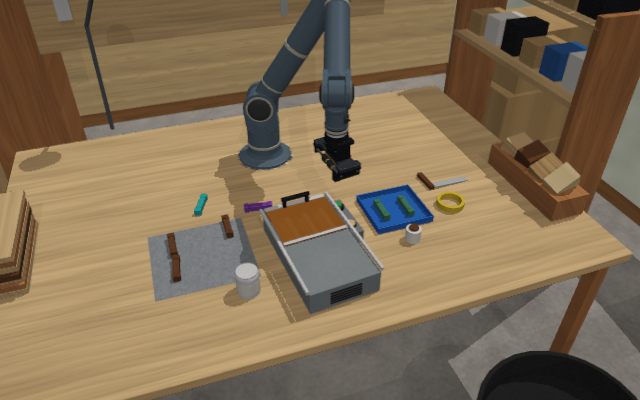

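View pics/w22.png

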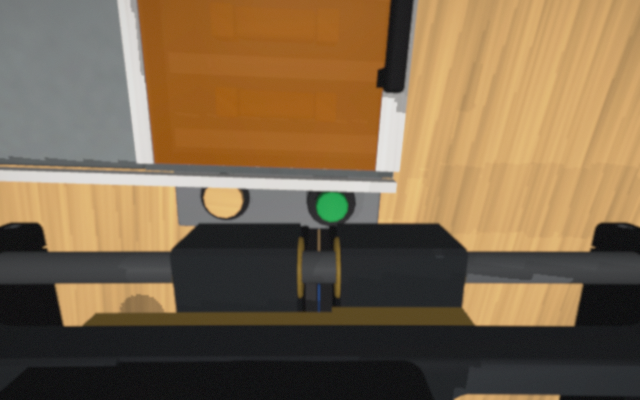

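```bash
python3 go.py 486.8 138.3 110 -85.6
```

```text
t 38.02 pos [502.5 125.2 190.5] f [-0.4  1.4  0.4] gap 0.006
(array([-1.22,  1.13,  8.14]), np.float64(2.62))
```

{"op": "servo_tool", "data": {"moves": [[[-1.2, 1.1, 3, 0, 0], [-1.2, 1.1, 6, 0, 0], [-1.2, 1.1, 8.1, 0, 0], [-1.2, 1.1, 9.5, 0, 0], [-1.2, 1.1, 9.5, 0, 0], [-1.2, 1.1, 9.5, 0, 0], [-1.2, 1.1, 9.5, 0, 0]]]}}

```text
t: 38.6
ee_pos: [488.3, 138.3, 97.9]
tool_rot: [0.0, 0.749, -0.662, -0.022]
ft_force: [-0.1, 0.1, -0.0]
finger_gap: 0.003
```

```bash
python3 go.py 486.8 138.3 82 -85.6
```

```text
t 38.6 pos [488.3 138.3  97.9] f [-0.1  0.1 -0. ] gap 0.003
(array([0.04, 0.1 , 1.6 ]), np.float64(2.63))
```

{"op": "servo_tool", "data": {"moves": [[[0, 0, 0.8, 0, 0], [0, 0, 1.6, 0, 0], [0, 0, 1.6, 0, 0], [0, 0, 1.6, 0, 0]]]}}

```text
t: 38.93
ee_pos: [487.2, 139.4, 81.4]
tool_rot: [0.0, 0.749, -0.662, -0.023]
ft_force: [-1.2, 1.1, 1.7]
finger_gap: 0.005
```

{"op": "servo_tool", "data": {"moves": [[[0, 0, 0.2, 0, 0], [0, 0, 0.2, 0, 0], [0, 0, 0.2, 0, 0]]]}}

```text
t: 39.18
ee_pos: [487.4, 139.3, 79.7]
tool_rot: [0.0, 0.749, -0.662, -0.023]
ft_force: [0.0, 0.8, 1.7]
finger_gap: 0.008
```

{"op": "servo_tool", "data": {"moves": [[[0, 0, 0.2, 0, 0], [0, 0, 0.2, 0, 0], [0, 0, 0.2, 0, 0]]]}}

```text
t: 39.43
ee_pos: [487.4, 139.3, 77.7]
tool_rot: [0.0, 0.749, -0.662, -0.023]
ft_force: [-0.4, 0.3, 3.4]
finger_gap: 0.006
```

{"op": "servo_tool", "data": {"moves": [[[0, 0, 0.2, 0, 0], [0, 0, 0.2, 0, 0], [0, 0, 0.2, 0, 0]]]}}

```text
t: 39.68
ee_pos: [487.4, 139.3, 75.7]
tool_rot: [0.0, 0.749, -0.662, -0.023]
ft_force: [-0.8, 0.3, 4.2]
finger_gap: 0.005
```

{"op": "servo_tool", "data": {"moves": [[[0, 0, 0.2, 0, 0], [0, 0, 0.2, 0, 0], [0, 0, 0.2, 0, 0]]]}}

```text
t: 39.93
ee_pos: [487.5, 139.3, 75.2]
tool_rot: [-0.001, 0.749, -0.662, -0.023]
ft_force: [-4.2, 1.2, 20.1]
finger_gap: 0.008
```

{"op": "servo_tool", "data": {"moves": [[[0, 0, -1, 0, 0], [0, 0, -4, 0, 0], [0, 0, -7, 0, 0], [0, 0, -8, 0, 0], [0, 0, -8, 0, 0], [0, 0, -8, 0, 0], [0, 0, -8, 0, 0], [0, 0, -8, 0, 0]]]}}

```text
t: 40.6
ee_pos: [488.8, 137.1, 152.0]
tool_rot: [0.001, 0.749, -0.662, -0.023]
ft_force: [0.3, 0.5, 0.0]
finger_gap: 0.003
```

```bash
python3 snap.py scene s23; python3 - <<'E'
from h import *
d=load("s23.npz");cv2.imwrite("pics/s23c.png",cv2.resize(d["color"][160:320,220:460],None,fx=3,fy=3)[:,:,::-1])
E
```

```text
40.6 [488.8 137.1 152. ]
```

View pics/s23c.png

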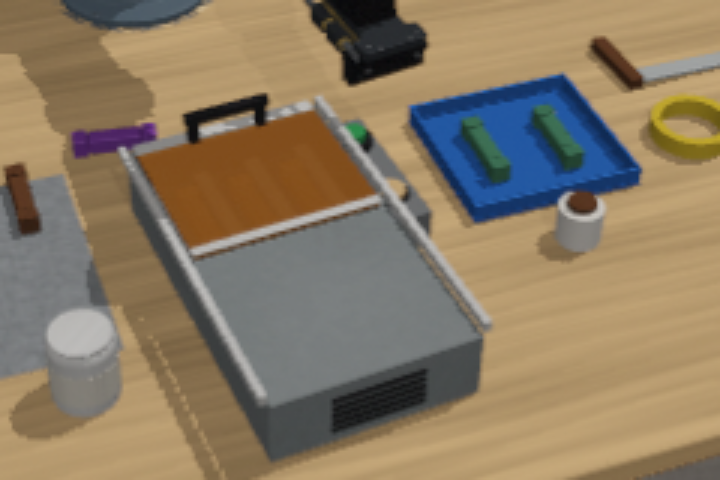

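All is in place: the guard is shut, the greens are in the tray, the button is up and the arm is clear.

```bash
python3 -c "
from plant import close_job;print(close_job())"
```

```text
the job is handed in; nothing more can be done
None
```

The job is handed in, finished at about 41 s. The sample disc in the dish was pale, so the pale handles were the ones to load.

- **Guard:** I pushed it open to its stop. At the end I pulled it shut against the other stop. The top camera put its travel at about 208 mm, so it should be within about 2 mm of shut, though that reading is only good to about 2 mm itself.
- **Green handles:** only two were in the bed. Both lie flat and side by side in the tray.
- **Pale handles:** all three lie flat, one to a bay. Their tops read 47 mm above the bench, the same as the greens had there. I last looked at them just before shutting the guard.
- **Button:** I pressed it only after the guard was shut. On the first press the force rose to 30 N at the stop. I pressed a second time slowly to check, and the force rose gradually to about 4 N before the hard stop, so it was fully down. The arm is clear, about 70 mm above the button.

**What went wrong:**
- I lifted too early on the first pick of one pale handle, before the fingers had closed. I picked it again and it held.
- One dark handle moved about 3 cm during the run while the arm was elsewhere. It is still on the bench, well away from the tray.

The tin, the tape, the square and the purple and turquoise look-alikes look unmoved in the last pictures. I measured the final positions only of the square and the two look-alikes.

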